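# Lift two freshly painted panes off the drying rack and square them up

## Robot

A 7-joint arm with a two-finger parallel gripper is mounted at the origin on the work surface. World frame = base frame: x ahead of the robot, y to its left, z up, the work surface at z = 0. Lengths are in m, angles in rad, forces in N, time in s.
With the tool pointing down it reaches from about 0.4 to 0.875 m from the base axis. Payload 4.4 kg.
Tool frame: the origin (TCP) lies at the very end of the fingers, on their centre line; the grasp point (between the pads) lies tcp_to_grasp behind it (tcp_to_grasp is the distance from the TCP to the grasp point, in m); z points along the fingers, y is the line along which they close (so a half turn about z gives the same grasp; the last joint's range is limited). The gripper opens to 85 mm and grips with 20 to 120 N. Pads are 22 mm wide; open, the fingers measure 114 mm over their backs; the gripper's body (76 mm by 85 mm) begins 54 mm behind the grasp point. The pads swing forward as they close: fully open they stand 13 mm farther back than shut.
Start: joints at [1.267, 0.628, 0.038, 1.517, -0.027, 0.996, -0.02], TCP at [0.153, -0.632, 0.193] pointing down, gripper open.
Joint ranges: [-3.06, 3.06], [-0.37, 2.12], [-1.25, 1.32], [0.18, 2.47], [-1.1, 4.24], [0.23, 1.98], [-2.94, 2.94]. Speed limits (rad/s): [2.57, 2.57, 3.14, 3.14, 3.14, 3.14, 3.14].

## Interface

Orientations are given as a unit quaternion [x, y, z, w].
In Python, from plant import * gives the robot as it stands.
- The arm moves only by the shell command python3 -m handwheel 'ROWS' [FORCE]. ROWS is JSON, a list of rows, each an object of numbers: "rx", "ry", "rz": the turn, a rotation vector about the tool's x, y, z each as a share of 8 degrees, from -1 to 1; "tx", "ty", "tz": the shift along the tool's x, y, z each as a share of 0.04 m, from -1 to 1; "claw": the closure in counts, from 0 (fully open) to 255 (shut). In form: [{"rx": .., "ry": .., "rz": .., "tx": .., "ty": .., "tz": .., "claw": ..}, ...]. A call has 1 to 8 rows; each row shifts and turns the commanded pose from where the row before left it, along the tool's axes as they then stand; what a row does not reach is not made up. A row lasts 1/10 s, in which the tool goes at most 50 mm and 8.59 degrees, less where a joint would pass 70% of its speed; a pose out of reach is approached as far as the arm can. A call with a number of a shift or a turn outside -1 to 1 is refused whole. A call with a gripper value outside its range is refused whole. The fingers move at their own pace and stop on an object; FORCE is the grip in N (left out, the last holds). Time passes only in rows, so rows that do not move let the fingers close. It gives the time, the measured TCP pose, the force, the opening and the grip force at its end, in the units of the state.
- get_state(): the state, without advancing time (a new reading comes with each control period).
- get_image(name): name is "scene" or "top" or "wrist"; returns a dict with "pixels" (480x640x3 uint8, red, green, blue), "z_map" (480x640 float32, m along the optical axis (not along the pixel's ray), 0 where there is no reading), "fx", "fy", "cx", "cy" (pixels), "R" (3x3) and "t" (3): a world point X has camera coordinates R X + t; the wrist camera has in their place "hand_eye" (4x4, takes a point from camera to tool coordinates, whose origin is the TCP and whose axes are the flange's). Camera axes: x right, y down, z forward; pixel columns grow to the right and rows downward; lengths in m; the calibration is good to about 2 mm. A picture is of the moment at which its call begins: read the wrist's pose just before it.
- sign_off(): hands the job in; it is judged then, once.
Trained networks look in the newest picture that a camera, given by its name, has taken for a name from the list of things; names that differ only in an ending like _2 or _b are one class to them, and where a whole thing is asked for, a point or a joint stands for the part that bears it (a point fixed in the world has none). Each returns a list of dicts, best first, with "confidence" (0 to 1); they miss things now and then, are a little off and sometimes report something else, mostly with a low value. They report only what shows in the picture. A call takes as long as a camera call. They do not tell look-alikes from the thing itself.
- search_frame(camera, label): "box" ([centre column, centre row, width, height] in pixels, round what is visible of it).
The state is a dict: "time": time; "joints": joint angles; "dq": joint speeds; "joint_efforts": joint torques, N m; "eef_pos": TCP position; "orientation": TCP orientation; "contact_force": force on the tool from outside, world axes, zero at the start; "torque": the same for the moment, N m; "gripper_width": finger opening in m; "gripper_force": force on a finger pad.
Only numpy, scipy, OpenCV 4.12 (cv2) and the standard library are available. Lean on these libraries where they do the work, as an engineer would, in place of code of your own. Each camera call takes 0.05 s, during which the arm holds its last target. There are 200 camera calls.

## Task

With the spatula slid under them, lift the two stacked painted panes off the drying rack's battens, draw them out from under its shelf and lay them on the battens of the squaring tray; keep the gripper off the panes until they are there, and do not tip or drop them. Lay the spatula back flat on its cork mat, let go of it, and tap the panes' front edges until both panes are flush against the tray's back stop with their edges in line. Leave the cup, bottle, palette and wood block alone.

Things in the scene. Friction and masses are not known exactly. Their poses are not given: they have to be found in the camera images.
- spatula: Broad lifting spatula, 0.22 kg. Flat steel blade 120 mm long (own x), 70 mm wide (y), 3 mm thick; origin at the centre of the blade's underside, front edge at x +60 mm. From the blade's back end (x -48 mm) an 11 mm bar rises to a leaning wooden handle (see spatula_grip). It starts lying flat on the cork mat, pointing roughly to the robot's left (+y).
- spatula_grip (a point): Centre of the spatula's dark wooden handle, at (-85, 0, 75) mm in the spatula's frame; axes as the spatula's. The handle is a straight bar 70 mm long, 20 mm wide in y (grip it across y), 28 mm deep, leaning 35 degrees back from vertical: its length runs along (-0.574, 0, 0.819), up to its top end at (-105, 0, 104) mm.
- pane_low: Opaque light blue painted acrylic pane, 120 mm (own x) by 130 mm (own y), 5 mm thick, about 0.1 kg, a dark rosette drawn on it; origin at the centre of its underside, z up. It lies on the rack's battens, its underside 20 mm above the table, under pane_top, roughly centred on the rack's origin and square to it.
- pane_top: Opaque light blue painted acrylic pane, 120 mm (own x) by 130 mm (own y), 5 mm thick, about 0.1 kg, a dark rosette drawn on it; origin at the centre of its underside, z up. It lies on pane_low, out of line with it by up to about 14 mm and slightly turned.
- rack: Fixed wooden drying rack. Origin on the table at the middle of the panes' place; own x from its open front (to the robot's right, -y) to its back. Two battens along x, -85 to +75 mm, 20 mm high, at y 45 to 63 mm on either side: the 90 mm between them is free down to the table. A cross bar 12 mm high joins their back ends, x +75 to +90 mm. A shelf bridges its front (see rack_shelf).
- rack_shelf (a point): Middle of the underside of the rack's narrow shelf, (-60, 0, 120) mm in the rack's frame, same axes. Shelf: x -85 to -35, y +-95 mm in the rack's frame, on side boards at y 80 to 95 mm either side; on it a crate of paint bottles up to 227 mm above the table. No room there for an upright gripper at the front of the panes; one leaning back (away in -x) about 35 degrees clears it.
- tray: Fixed wooden squaring tray to the right of the rack. Origin on the table at the middle of the panes' final place; own x from its open front (to the robot's right, -y) to its back stop. Two battens along x, +-75 mm, 20 mm high, at y 45 to 63 mm on either side; the 90 mm between is free down to the table. Nothing above it.
- tray_stop (a point): Middle of the front face of the tray's back stop, at (60, 0, 22) mm in the tray's frame, same axes. The stop is a cross wall 45 mm high and 170 mm wide; a pane pushed home against it has its centre at x 0 of the tray.
- mat: Fixed cork mat for the spatula, 200 mm (own x) by 90 mm (y), 5 mm thick; origin at the centre of its underside, on the table.
- cup: White cup, 76 mm across, 75 mm tall, loose; origin under its centre. Leave alone.
- bottle: Green paint bottle, 48 mm across, 130 mm tall, loose; origin under its centre. Leave alone.
- palette: Round white dish, 150 mm across, 14 mm tall, loose; origin under its centre. Leave alone.
- offcut: Block of light wood 130 x 60 x 40 mm, loose; origin under its centre. Leave alone.
Things that resemble listed ones, but are neither listed nor needed, are in the scene too. There is more than one size of the tray; the one meant has the size given above.

How it is judged:
On the way, in this order (a step that is already met when the one before it is completed fails the run):
1. The spatula is picked up from its mat (height (world z) of spatula above 0.025 m and contact force between the fingers and spatula above 0.5 N), for 0.2 s.
2. Both panes ride on the spatula, lifted off the rack and clear of it (horizontal distance between pane_low and rack above 0.15 m and horizontal distance between pane_low and pane_top below 0.035 m and height (world z) of pane_low above 0.026 m and contact force between spatula and pane_low above 0.3 N), for 0.2 s.
3. Both panes lie on the tray's battens and the spatula is out from under them (horizontal distance between pane_low and tray below 0.06 m and horizontal distance between pane_top and tray below 0.07 m and height (world z) of pane_low between 0.016 and 0.024 m and height (world z) of pane_top between 0.021 and 0.029 m and contact force between spatula and pane_low below 0.05 N and horizontal distance between spatula and pane_low above 0.1 m), for 0.2 s.
4. The spatula lies flat on its mat again, released (horizontal distance between spatula and mat below 0.07 m and height (world z) of spatula below 0.01 m and angle between spatula's own z axis and vertical below 0.08 rad and contact force between the fingers and spatula below 0.05 N), for 0.2 s.
At the end, for the whole second after the job is handed in: Both panes, one on the other, lie at rest on the tray's battens within 4 mm of touching the back stop, within 18 mm of the tray's middle line and within 0.06 rad of square to it; the spatula lies flat and released on the mat, its origin within 70 mm of the mat's centre (all of step 4 and height (world z) of pane_low between 0.016 and 0.024 m and x of each of pane_low, pane_top in the frame of tray above -0.004 m and y of pane_low in the frame of tray between -0.018 and 0.018 m and angle between the x axis of each of pane_low, pane_top and the x axis of tray, either way round below 0.06 rad and linear speed of each of pane_low, pane_top below 0.01 m/s and height (world z) of pane_top between 0.021 and 0.029 m and y of pane_top in the frame of tray between -0.018 and 0.018 m and horizontal distance between pane_low and tray below 0.02 m).
It fails at once if A bystander (cup, bottle, palette or offcut) is pushed more than 30 mm away (distance of any of cup, bottle, palette, offcut from where it was at the start of the episode above 0.03 m).
It fails at once if A pane is tipped more than 20 degrees or drops onto the table (angle between any of pane_low, pane_top's own z axis and vertical above 0.35 rad or height (world z) of any of pane_low, pane_top below 0.012 m).
It fails at once if The gripper touches a pane that is not yet at the squaring tray (more than 80 mm from it) ((contact force between the fingers and pane_low above 0.5 N and horizontal distance between pane_low and tray above 0.08 m) or (contact force between the fingers and pane_top above 0.5 N and horizontal distance between pane_top and tray above 0.08 m)).
It also fails if it takes over 69 s, if anything falls off the work surface, if the arm or the gripper's body presses on something with over 40 N, if the wrist force passes 120 N, or if a joint passes its speed limit or range.

## Working session

There is one attempt and no reset: what is moved stays moved. The work goes in short steps, Python scripts to look and compute and a shell command to move; the robot and the scene stay as the last step left them, time stands still between calls to the robot, and variables do not carry over. Pictures are saved under pics/ and viewed, at most 10 in all, crops included, and the job is handed in when it is done.

```bash
ls; mkdir -p pics; cat > h.py <<'E'
from plant import *
import numpy as np, cv2
from scipy.spatial.transform import Rotation as Ro
def cloud(im):
    z=im["z_map"]; v,u=np.mgrid[:480,:640]
    P=np.stack([(u-im["cx"])/im["fx"]*z,(v-im["cy"])/im["fy"]*z,z],-1)
    if "R" in im: W=(P-im["t"])@np.array(im["R"])
    else: W=P
    W[z==0]=np.nan
    return W
E
python3 - <<'E'
from h import *
s=get_state(); print(s)
for n in("scene","top"):
    im=get_image(n); cv2.imwrite(f"pics/{n}0.png",im["pixels"][...,::-1]); W=cloud(im); np.savez(f"{n}0.npz",W=W,rgb=im["pixels"])
    print(n,im["fx"],-np.array(im["R"]).T@im["t"])
    for l in["spatula","spatula_grip","pane_top","pane_low","rack","tray","mat","cup","bottle","palette","offcut"]:
        for d in search_frame(n,l)[:3]:
            u,v=map(int,d["box"][:2]); print(l,round(d["confidence"],2),np.round(d["box"]),np.round(W[min(v,479),min(u,639)],3))
E
```

```text
pics
{'time': 0.0, 'joints': array([ 1.26722961,  0.62934074,  0.03841007,  1.5183839 , -0.02700307,
        0.99628556, -0.02001136]), 'dq': array([-0.00047129, -0.0004784 , -0.00063014, -0.00055339,  0.00048113,
       -0.00061534, -0.00142517]), 'joint_efforts': array([-9.65282015e-04, -5.63404584e+01,  1.22634921e+00, -1.93443203e+01,
        1.11888262e-02,  1.05634847e-02,  1.13827326e-05]), 'eef_pos': array([ 0.15297771, -0.63101971,  0.19238698]), 'orientation': array([ 9.92940509e-01,  1.18609624e-01, -1.14610813e-04, -9.43395056e-04]), 'contact_force': array([ 0.91454227, -0.85630973, -0.90746483]), 'torque': array([ 0.00717192, -0.02425399,  0.00043081]), 'gripper_force': 0.0, 'gripper_width': 0.085520879022626}
scene 527.4096445602294 [ 1.66283579 -0.54471007  1.40975168]
top 547.8201670822232 [ 0.21728393 -0.00888086  1.69171836]
spatula 0.73 [289. 292.  58.  28.] [0.451 0.068 0.004]
spatula 0.59 [234. 232.  62.  78.] [0.65  0.222 0.034]
spatula_grip 0.85 [289. 293.  59.  29.] [0.447 0.068 0.01 ]
spatula_grip 0.61 [280. 292.  68.  40.] [0.453 0.095 0.009]
spatula_grip 0.
[... 152 characters left out ...]
025]
rack 0.56 [235. 232.  59.  77.] [0.654 0.223 0.032]
rack 0.51 [493. 244.  42.  42.] [ 0.54  -0.574  0.038]
tray 0.81 [369. 303.  37.  45.] [ 0.394 -0.175  0.005]
tray 0.67 [345. 228.  62.  59.] [ 0.644 -0.123 -0.004]
tray 0.67 [445. 310.  38.  42.] [ 0.352 -0.402  0.003]
mat 0.88 [280. 290.  69.  36.] [0.46  0.095 0.001]
mat 0.54 [234. 236.  56.  75.] [0.64  0.223 0.035]
mat 0.51 [290. 292.  59.  26.] [0.453 0.064 0.007]
cup 0.89 [157. 244.  24.  22.] [0.645 0.476 0.   ]
bottle 0.74 [283. 191.  19.  23.] [0.751 0.061 0.09 ]
bottle 0.31 [280. 291.  65.  36.] [0.456 0.095 0.011]
palette 0.71 [141. 319.  49.  45.] [0.409 0.527 0.003]
offcut 0.88 [495. 245.  37.  44.] [ 0.533 -0.577  0.042]
```

View pics/top0.png

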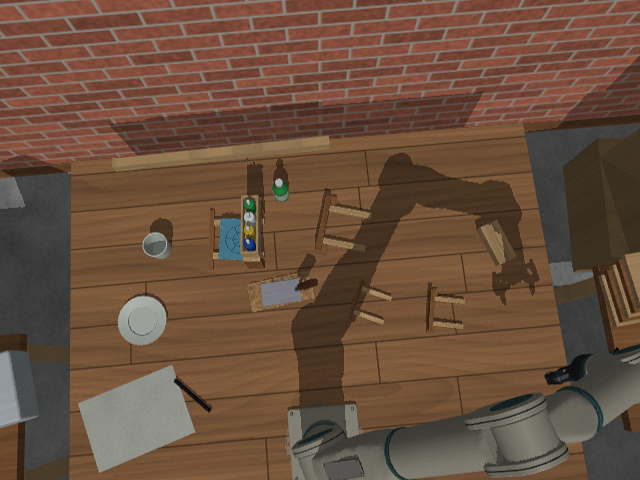

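View pics/scene0.png

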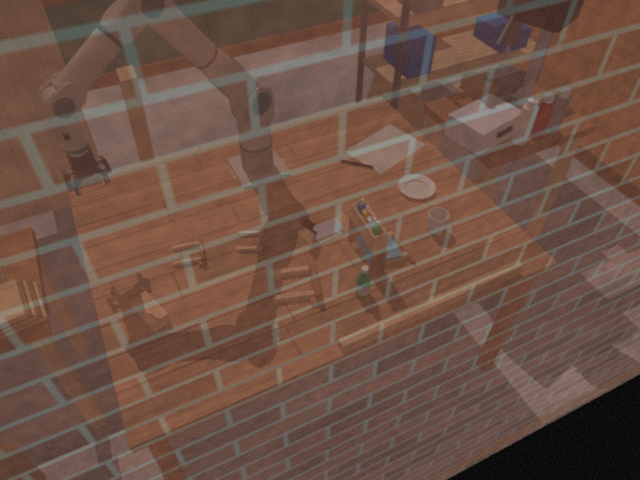

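```bash
python3 - <<'E'
from h import *
d=np.load("top0.npz"); W=d["W"]; rgb=d["rgb"]
c=rgb[175:335,200:470]; cv2.imwrite("pics/crop1.png",cv2.resize(c,None,fx=2.9,fy=2.9,interpolation=cv2.INTER_CUBIC)[...,::-1])
def blobs(m,name,mn=15):
    n,l,st,ce=cv2.connectedComponentsWithStats(m.astype(np.uint8))
    for i in range(1,n):
        if st[i,4]<mn: continue
        p=W[l==i]; r=cv2.minAreaRect((p[:,:2]*1000).astype(np.float32))
        print(name,"px",ce[i].round(),st[i,4],"c",np.round(r[0]),"size",np.round(r[1]),"ang",round(r[2],1),"z",np.round(np.percentile(p[:,2],[5,50,95]),3))
reg=np.zeros((480,640),bool); reg[175:335,200:470]=1
z=W[...,2]
print("table z",np.nanmedian(z[270:280,380:420]),np.nanstd(z[270:280,380:420]))
blobs(reg&(z>.03)&(z<.06),"stop")
blobs(reg&(z>.012)&(z<.03),"batten")
blobs(reg&(z>.1),"high")
hsv=cv2.cvtColor(rgb,cv2.COLOR_RGB2HSV)
for q in[(280,292),(300,285),(252,296),(228,245),(310,283)]: print(q,hsv[q[1],q[0]],W[q[1],q[0]].round(3))
bl=reg&(hsv[...,0]>95)&(hsv[...,0]<110)&(hsv[...,1]>90);blobs(bl&(z<.06),"pane")
bl=reg&(hsv[...,0]>105)&(hsv[...,0]<130)&(hsv[...,1]<90)&(hsv[...,2]>110);blobs(bl,"blade")
E
```

```text
table z -0.00011824480774572792 0.00403921809142584
stop px [282. 196.] 42 c [751.  64.] size [21. 47.] ang 11.3 z [0.032 0.044 0.058]
stop px [323. 222.] 316 c [656. -57.] size [ 19. 171.] ang 73.4 z [0.037 0.044 0.051]
stop px [229. 240.] 324 c [631. 239.] size [ 63. 131.] ang 86.1 z [0.03  0.033 0.037]
stop px [238. 256.] 35 c [577. 213.] size [18. 28.] ang 78.9 z [0.03  0.032 0.036]
stop px [256. 266.] 31 c [535. 162.] size [12. 50.] ang 9.6 z [0.032 0.044 0.059]
stop px [356. 297.] 106 c [ 413. -136.] size [ 12. 112.] ang 65.0 z [0.031 0.034 0.038]
stop px [431. 309.] 124 c [ 354. -357.] size [ 13. 119.] ang 78.3 z [0.03  0.034 0.038]
batten px [282. 199.] 26 c [750.  68.] size [16. 44.] ang 0.6 z [0.012 0.022 0.028]
batten px [333. 199.] 27 c [730. -97.] size [18. 27.] ang 77.2 z [0.013 0.016 0.024]
batten px [350. 212.] 250 c [ 687. -146.] size [135.  24.] ang 72.4 z [0.014 0.019 0.026]
batten px [225. 240.] 627 c [622. 257.] size [100. 157.] ang 85.8 z [0.013 0.026 0.03 ]
batten px [262. 221.] 23 c [682. 133.] size [ 9. 22.] ang 88.7 z [0.013 0.02  0.026]
batten px [339. 245.
[... 629 characters left out ...]
-395.] size [109.  23.] ang 71.0 z [0.012 0.017 0.027]
high px [279. 184.] 66 c [766.  68.] size [23. 21.] ang 22.3 z [0.103 0.127 0.134]
high px [250. 229.] 1345 c [628. 157.] size [ 52. 191.] ang 86.0 z [0.128 0.185 0.21 ]
high px [311. 282.] 77 c [459.  -3.] size [20. 34.] ang 2.8 z [0.102 0.109 0.118]
(280, 292) [116  16 131] [0.453 0.095 0.009]
(300, 285) [ 10 161  46] [0.46  0.03  0.069]
(252, 296) [ 17 126 119] [0.449 0.183 0.007]
(228, 245) [ 98 129 136] [0.611 0.244 0.029]
(310, 283) [ 11 178  56] [ 0.454 -0.     0.127]
pane px [230. 239.] 821 c [630. 236.] size [ 73. 133.] ang 86.8 z [0.023 0.03  0.036]
blade px [280. 292.] 771 c [452.  93.] size [ 66. 116.] ang 6.1 z [nan nan nan]
```

View pics/crop1.png

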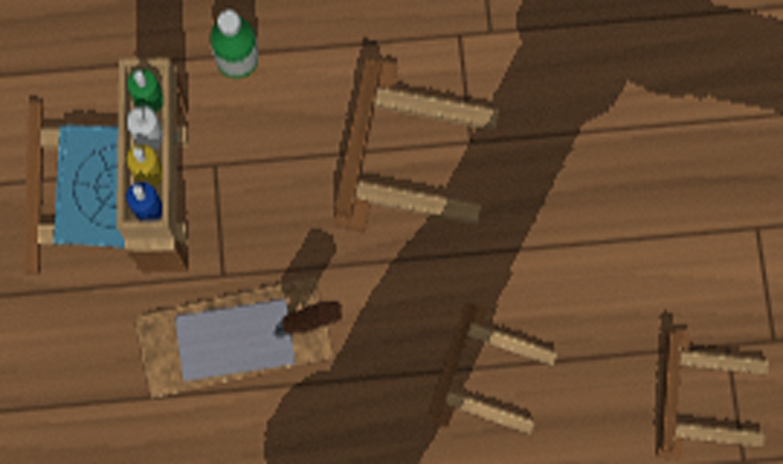

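```bash
cat >> h.py <<'E'
def pose(s=None):
    s=s or get_state(); return np.array(s["eef_pos"]),Ro.from_quat(s["orientation"])
def Rtool(head,tilt):  # tool x along heading (deg, world) , z down, then tilt (deg) about tool y
    a=np.radians(head); x=np.array([np.cos(a),np.sin(a),0]); z=np.array([0,0,-1.])
    return Ro.from_matrix(np.stack([x,np.cross(z,x),z],1))*Ro.from_euler("y",tilt,degrees=True)
def rows(p1,R1,n,p0=None,R0=None):
    if p0 is None: p0,R0=pose()
    w=(R0.inv()*R1).as_rotvec()/n; d=R0.inv().apply(np.array(p1)-p0)
    M=sum(Ro.from_rotvec(w*i).as_matrix() for i in range(n)); t=np.linalg.solve(M,d)
    r=np.degrees(w)/8; t=t/.04
    print(n,"x rows: rx %.3f ry %.3f rz %.3f tx %.3f ty %.3f tz %.3f"%(*r,*t),"|rot|%.1f |t|%.1fmm"%(np.linalg.norm(r)*8,np.linalg.norm(t)*40))
E
python3 - <<'E'
from h import *
import plant; print([k for k in dir(plant) if k[0]!='_']); print("g",globals().get("tcp_to_grasp"))
im=get_image("wrist"); print({k:v for k,v in im.items() if k not in("pixels","z_map")})
rows([.50,.0,.42],Rtool(94,0),24)
E
```

```text
['Unreachable', 'get_image', 'get_state', 'search_frame', 'sign_off', 'tcp_to_grasp']
g 0.0187
{'fx': 362.1198619575984, 'fy': 362.1198619575984, 'cx': 323.14791945757645, 'cy': 239.98614694741556, 'hand_eye': array([[-8.89117838e-04, -9.48339007e-01, -3.17257525e-01,
         8.28570129e-02],
       [ 9.99999379e-01, -1.05640194e-03,  3.55263063e-04,
        -2.69060319e-04],
       [-6.72061285e-04, -3.17257012e-01,  9.48339357e-01,
        -1.81054799e-01],
       [ 0.00000000e+00,  0.00000000e+00,  0.00000000e+00,
         1.00000000e+00]])}
24 x rows: rx 0.000 ry -0.000 rz -0.419 tx 0.806 ty -0.129 tz -0.236 |rot|3.3 |t|34.0mm
```

```bash
R='{"rz":-0.419,"tx":0.806,"ty":-0.129,"tz":-0.236,"claw":0}'
python3 -m handwheel '[{"rz":-0.419,"tx":0.806,"ty":-0.129,"tz":-0.236,"claw":0},{"rz":-0.419,"tx":0.806,"ty":-0.129,"tz":-0.236,"claw":0},{"rz":-0.419,"tx":0.806,"ty":-0.129,"tz":-0.236,"claw":0},{"rz":-0.419,"tx":0.806,"ty":-0.129,"tz":-0.236,"claw":0},{"rz":-0.419,"tx":0.806,"ty":-0.129,"tz":-0.236,"claw":0},{"rz":-0.419,"tx":0.806,"ty":-0.129,"tz":-0.236,"claw":0},{"rz":-0.419,"tx":0.806,"ty":-0.129,"tz":-0.236,"claw":0},{"rz":-0.419,"tx":0.806,"ty":-0.129,"tz":-0.236,"claw":0}]'
python3 -m handwheel '[{"rz":-0.419,"tx":0.806,"ty":-0.129,"tz":-0.236,"claw":0},{"rz":-0.419,"tx":0.806,"ty":-0.129,"tz":-0.236,"claw":0},{"rz":-0.419,"tx":0.806,"ty":-0.129,"tz":-0.236,"claw":0},{"rz":-0.419,"tx":0.806,"ty":-0.129,"tz":-0.236,"claw":0},{"rz":-0.419,"tx":0.806,"ty":-0.129,"tz":-0.236,"claw":0},{"rz":-0.419,"tx":0.806,"ty":-0.129,"tz":-0.236,"claw":0},{"rz":-0.419,"tx":0.806,"ty":-0.129,"tz":-0.236,"claw":0},{"rz":-0.419,"tx":0.806,"ty":-0.129,"tz":-0.236,"claw":0}]'
python3 -m handwheel '[{"rz":-0.419,"tx":0.806,"ty":-0.129,"tz":-0.236,"claw":0},{"rz":-0.419,"tx":0.806,"ty":-0.129,"tz":-0.236,"claw":0},{"rz":-0.419,"tx":0.806,"ty":-0.129,"tz":-0.236,"claw":0},{"rz":-0.419,"tx":0.806,"ty":-0.129,"tz":-0.236,"claw":0},{"rz":-0.419,"tx":0.806,"ty":-0.129,"tz":-0.236,"claw":0},{"rz":-0.419,"tx":0.806,"ty":-0.129,"tz":-0.236,"claw":0},{"rz":-0.419,"tx":0.806,"ty":-0.129,"tz":-0.236,"claw":0},{"rz":0,"tx":0,"ty":0,"tz":0,"claw":0}]'
cat >> h.py <<'E'
def wrist(name):
    p,R=pose(); im=get_image("wrist"); H=np.array(im["hand_eye"]); C=cloud(im)
    W=(C@H[:3,:3].T+H[:3,3])@R.as_matrix().T+p
    cv2.imwrite(f"pics/{name}.png",im["pixels"][...,::-1]); np.savez(f"{name}.npz",W=W,rgb=im["pixels"],K=[im["fx"],im["fy"],im["cx"],im["cy"]],H=H,p=p,q=R.as_quat())
    return im["pixels"],W
E
python3 - <<'E'
from h import *
s=get_state(); print(s["time"],s["joints"].round(2),*pose(s)); rgb,W=wrist("w1")
print(np.nanmin(W.reshape(-1,3),0),np.nanmax(W.reshape(-1,3),0))
E
```

```text
1.25 [ 1.27  0.63  0.04  1.52 -0.03  1.   -0.02] [ 0.15315336 -0.63171916  0.19331375] Rotation.from_matrix(array([[ 9.71865628e-01,  2.35535981e-01,  6.08286779e-05],
                            [ 2.35535981e-01, -9.71865629e-01,  3.53292683e-07],
                            [ 5.92005145e-05,  1.39839893e-05, -9.99999998e-01]]))
[-1.38473147 -1.86821153 -0.7606211 ] [0.68425957 0.36688353 0.32643271]invalid input at $[0]: expected keys rx, ry, rz, tx, ty, tz, claw
invalid input at $[0]: expected keys rx, ry, rz, tx, ty, tz, claw
invalid input at $[0]: expected keys rx, ry, rz, tx, ty, tz, claw
```

View pics/w1.png

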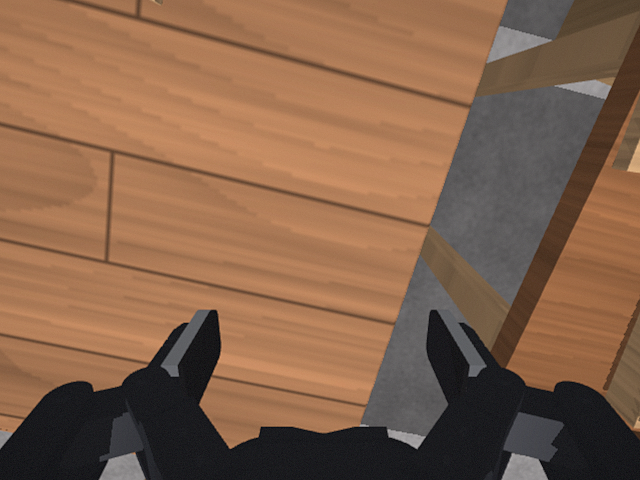

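The move was refused because every row needs all seven keys. The picture just shows the start view: fingers at (200,340) and (450,340), and the table edge at (430,230). I'll retype the rows.

```bash
python3 -m handwheel '[{"rx":0,"ry":0,"rz":-0.419,"tx":0.806,"ty":-0.129,"tz":-0.236,"claw":0},{"rx":0,"ry":0,"rz":-0.419,"tx":0.806,"ty":-0.129,"tz":-0.236,"claw":0},{"rx":0,"ry":0,"rz":-0.419,"tx":0.806,"ty":-0.129,"tz":-0.236,"claw":0},{"rx":0,"ry":0,"rz":-0.419,"tx":0.806,"ty":-0.129,"tz":-0.236,"claw":0},{"rx":0,"ry":0,"rz":-0.419,"tx":0.806,"ty":-0.129,"tz":-0.236,"claw":0},{"rx":0,"ry":0,"rz":-0.419,"tx":0.806,"ty":-0.129,"tz":-0.236,"claw":0},{"rx":0,"ry":0,"rz":-0.419,"tx":0.806,"ty":-0.129,"tz":-0.236,"claw":0},{"rx":0,"ry":0,"rz":-0.419,"tx":0.806,"ty":-0.129,"tz":-0.236,"claw":0}]'
python3 -m handwheel '[{"rx":0,"ry":0,"rz":-0.419,"tx":0.806,"ty":-0.129,"tz":-0.236,"claw":0},{"rx":0,"ry":0,"rz":-0.419,"tx":0.806,"ty":-0.129,"tz":-0.236,"claw":0},{"rx":0,"ry":0,"rz":-0.419,"tx":0.806,"ty":-0.129,"tz":-0.236,"claw":0},{"rx":0,"ry":0,"rz":-0.419,"tx":0.806,"ty":-0.129,"tz":-0.236,"claw":0},{"rx":0,"ry":0,"rz":-0.419,"tx":0.806,"ty":-0.129,"tz":-0.236,"claw":0},{"rx":0,"ry":0,"rz":-0.419,"tx":0.806,"ty":-0.129,"tz":-0.236,"claw":0},{"rx":0,"ry":0,"rz":-0.419,"tx":0.806,"ty":-0.129,"tz":-0.236,"claw":0},{"rx":0,"ry":0,"rz":-0.419,"tx":0.806,"ty":-0.129,"tz":-0.236,"claw":0}]'
python3 -m handwheel '[{"rx":0,"ry":0,"rz":-0.419,"tx":0.806,"ty":-0.129,"tz":-0.236,"claw":0},{"rx":0,"ry":0,"rz":-0.419,"tx":0.806,"ty":-0.129,"tz":-0.236,"claw":0},{"rx":0,"ry":0,"rz":-0.419,"tx":0.806,"ty":-0.129,"tz":-0.236,"claw":0},{"rx":0,"ry":0,"rz":-0.419,"tx":0.806,"ty":-0.129,"tz":-0.236,"claw":0},{"rx":0,"ry":0,"rz":-0.419,"tx":0.806,"ty":-0.129,"tz":-0.236,"claw":0},{"rx":0,"ry":0,"rz":-0.419,"tx":0.806,"ty":-0.129,"tz":-0.236,"claw":0},{"rx":0,"ry":0,"rz":-0.419,"tx":0.806,"ty":-0.129,"tz":-0.236,"claw":0},{"rx":0,"ry":0,"rz":0,"tx":0,"ty":0,"tz":0,"claw":0}]'
python3 -m handwheel '[{"rx":0,"ry":0,"rz":0,"tx":0,"ty":0,"tz":0,"claw":0},{"rx":0,"ry":0,"rz":0,"tx":0,"ty":0,"tz":0,"claw":0}]'
python3 - <<'E'
from h import *
s=get_state(); print(s["time"],s["joints"].round(2),pose(s)[0],pose(s)[1].as_matrix().round(3)); rgb,W=wrist("w2")
E
```

```text
time: 2.1
eef_pos: [0.3677, -0.4844, 0.2692]
orientation: [0.938, 0.347, 0.0, 0.0]
contact_force: [-0.2, -0.7, 0.1]
gripper_width: 0.0854
gripper_force: 0.0
time: 2.9
eef_pos: [0.4915, -0.2571, 0.3448]
orientation: [0.832, 0.555, 0.0, 0.0]
contact_force: [-0.1, -0.2, 1.1]
gripper_width: 0.0852
gripper_force: 0.0
time: 3.7
eef_pos: [0.5054, -0.0258, 0.4124]
orientation: [0.699, 0.715, 0.002, 0.0]
contact_force: [0.2, 0.2, 0.0]
gripper_width: 0.0855
gripper_force: 0.0
time: 3.9
eef_pos: [0.5051, -0.0333, 0.4101]
orientation: [0.704, 0.711, -0.001, 0.0]
contact_force: [-0.2, -0.4, -0.6]
gripper_width: 0.0855
gripper_force: 0.0
3.9 [ 0.34  0.26 -0.45  1.54  0.11  1.37 -0.1 ] [ 0.5051463  -0.03329537  0.41007662] [[-0.01   1.    -0.001]
 [ 1.     0.01  -0.001]
 [-0.001 -0.001 -1.   ]]
```

View pics/w2.png

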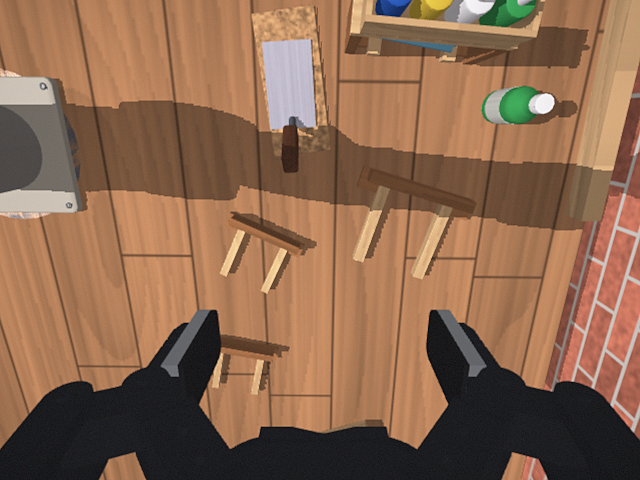

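The picture shows the mat and spatula at (290,90), with the dark handle at (290,150). The rack's shelf and crate are at (450,30). There are three trays: the large one (stop at (418,192)), and small ones at (265,250) and (250,365). The large one fits, since its stop measures 171 mm wide and 45 mm high in the top view, against about 115 mm and 34 mm for the others. The enlarged crop shows the same.

```bash
cat >> h.py <<'E'
def plane(d,u,v,h):
    fx,fy,cx,cy=d["K"]; H=d["H"]; R=Ro.from_quat(d["q"]).as_matrix()
    r=np.stack([(u-cx)/fx,(v-cy)/fy,np.ones(len(u))],-1)@H[:3,:3].T@R.T; o=R@H[:3,3]+d["p"]
    return o+r*((h-o[2])/r[:,2])[:,None]
def rects(d,m,h,name,mn=60):
    n,l,st,ce=cv2.connectedComponentsWithStats(m.astype(np.uint8))
    for i in range(1,n):
        if st[i,4]<mn: continue
        v,u=np.nonzero(l==i); p=plane(d,u,v,h)[:,:2]*1000; r=cv2.minAreaRect(p.astype(np.float32))
        print(name,"px",ce[i].round(),st[i,4],"c",np.round(r[0],1),"size",np.round(r[1],1),"ang",round(r[2],1),"zmed %.3f"%np.nanmedian(d["W"][l==i][:,2]))
E
python3 - <<'E'
from h import *
d=dict(np.load("w2.npz")); W=d["W"]; z=W[...,2]; hsv=cv2.cvtColor(d["rgb"],cv2.COLOR_RGB2HSV)
reg=np.zeros((480,640),bool); reg[150:290,340:490]=1
rects(d,reg&(z>.038)&(z<.055),.045,"stop")
rects(d,reg&(z>.013)&(z<.026)&(hsv[...,2]>110)&(hsv[...,1]<140),.02,"batten")
reg[:]=0; reg[0:180,240:340]=1
for q in[(290,80),(262,30),(320,140),(290,150),(305,90)]: print(q,hsv[q[1],q[0]],z[q[1],q[0]])
rects(d,reg&(hsv[...,1]<70)&(hsv[...,2]>100),.008,"blade")
rects(d,reg&(z>.05)&(z<.15),.104,"handle",20)
rects(d,reg&(hsv[...,0]<12)&(hsv[...,2]<80)&(z>.03),.08,"handlecol",20)
m=reg&(z>-.004)&(z<.012)&((hsv[...,1]<70)|(hsv[...,1]>0))
print("battens", [np.round(W[v,u],3) for u,v in[(388,195),(360,255),(447,212),(419,270)]])
reg[:]=0; reg[0:70,340:560]=1
rects(d,reg&(z>.115)&(z<.15),.13,"shelf")
c=d["rgb"][0:300,230:510]; cv2.imwrite("pics/crop2.png",cv2.resize(c,None,fx=2,fy=2,interpolation=cv2.INTER_CUBIC)[...,::-1])
t=np.load("top0.npz")
E
```

```text
stop px [422. 191.] 1344 c [658.8 -55.4] size [ 18.6 170.6] ang 73.5 zmed 0.045
batten px [371. 222.] 906 c [ 584.7 -115.2] size [131.6  20. ] ang 74.1 zmed 0.020
batten px [432. 241.] 908 c [ 687.3 -145.7] size [131.   21.3] ang 73.3 zmed 0.020
(290, 80) [132  21 204] 0.008471458926237796
(262, 30) [ 15 120 192] 0.0053056690766027925
(320, 140) [ 14 111 117] 0.0043242678948267055
(290, 150) [  7 132  58] 0.10611092490734808
(305, 90) [134  19 205] 0.008469958909858022
blade px [289.  82.] 4141 c [455.1  94.4] size [ 71.3 121.1] ang 3.7 zmed 0.008
handle px [290. 148.] 758 c [462.4  11. ] size [61.3 21.2] ang 89.3 zmed 0.101
handlecol px [290. 151.] 570 c [460.4   8.5] size [63.2 22.1] ang 88.5 zmed 0.105
battens [array([ 0.614, -0.07 ,  0.001]), array([ 0.57 , -0.169,  0.02 ]), array([ 0.707, -0.093,  0.021]), array([ 0.672, -0.196,  0.021])]
shelf px [415.  33.] 1333 c [631.3 148.3] size [ 36.  192.2] ang 85.8 zmed 0.134
shelf px [374.   7.] 62 c [561.1 165.8] size [ 5.5 13.6] ang 3.0 zmed 0.141
shelf px [408.  11.] 100 c [596.5 164.6] size [13.4 16.3] ang 1.2 zmed 0.141
shelf px [442.  16.] 76 c [634.8 158.6] size [12.2 10.7] ang 6.7 zmed 0.141
```

View pics/crop2.png

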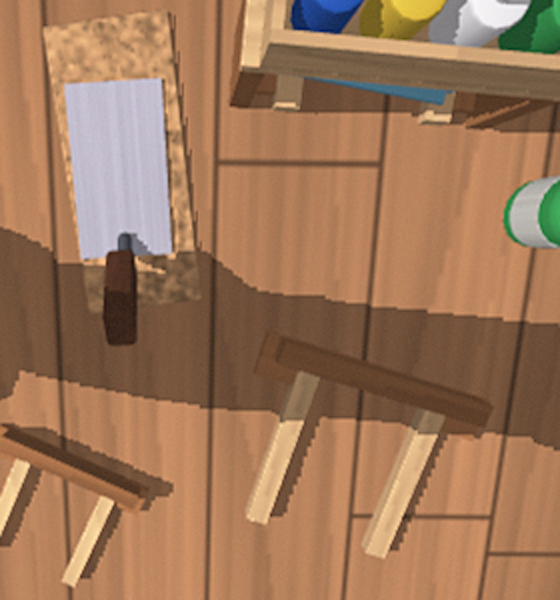

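The enlarged crop confirms the large tray (crop (375,440)), with its wide stop and battens about 108 mm apart. A sliver of blue pane shows under the shelf at crop (320-450, 80-100), and the spatula handle is at (120,295). Next I'll refine the rack and panes and compute the grasp.

```bash
python3 - <<'E'
from h import *
d=dict(np.load("w2.npz")); W=d["W"]; z=W[...,2]; hsv=cv2.cvtColor(d["rgb"],cv2.COLOR_RGB2HSV)
m=(hsv[...,0]>90)&(hsv[...,0]<112)&(hsv[...,1]>80); m[:30]=0; m[60:]=0; m[:,:375]=0; m[:,470:]=0
rk=np.array([.634,.216]); a=np.radians(85.8); X=np.array([np.cos(a),np.sin(a)]); Y=np.array([-X[1],X[0]])
def rf(p): q=p[:,:2]-rk; return np.stack([q@X,q@Y],-1)*1000
v,u=np.nonzero(m); print(u.min(),u.max(),v.min(),v.max(),np.nanpercentile(z[m],[5,50,95]))
for c in range(u.min(),u.max()+1,10):
    vv=v[u==c]
    if len(vv): 
        e=np.array([vv.max()+.5]); cc=np.array([float(c)])
        print(c,vv.min(),vv.max(),"z20",rf(plane(d,cc,e,.02)).round(1),"z30",rf(plane(d,cc,e,.03)).round(1),hsv[vv.min():vv.max()+1,c,2])
bt=(z>.014)&(z<.026)&(hsv[...,1]<120)&(hsv[...,2]>150); bt[:30]=0;bt[70:]=0; bt[:,:350]=0; bt[:,490:]=0
n,l,st,ce=cv2.connectedComponentsWithStats(bt.astype(np.uint8))
for i in range(1,n):
    if st[i,4]>10:
        v,u=np.nonzero(l==i); q=rf(plane(d,u.astype(float),v.astype(float),.02)); print("bat",ce[i],st[i,4],q.min(0),q.max(0))
t=np.load("top0.npz"); im=get_image("top"); hs=cv2.cvtColor(im["pixels"],cv2.COLOR_RGB2HSV)
m=(hs[...,0]>92)&(hs[...,0]<112)&(hs[...,1]>80); m[:215]=0;m[265:]=0;m[:,:200]=0;m[:,255:]=0
R=np.array(im["R"]);o=-R.T@im["t"]
for r in range(216,264,4):
    u=np.nonzero(m[r])[0]
    if len(u):
        ray=np.array([(u.min()-.5-im["cx"])/im["fx"],(r-im["cy"])/im["fy"],1])@R; print("back",r,u.min(),rf((o+ray*((.03-o[2])/ray[2]))[None]).round(1))
vv=np.nonzero(m[:,225])[0]
for r in (vv.min()-.5,vv.max()+.5):
    ray=np.array([(225-im["cx"])/im["fx"],(r-im["cy"])/im["fy"],1])@R; print("side",rf((o+ray*((.03-o[2])/ray[2]))[None]).round(1))
# grasp
sp=np.array([.455,.0944]); b=np.radians(93.7); S=np.array([np.cos(b),np.sin(b)])
g=np.array([*(sp-.085*S),.080]); Rt=Rtool(93.7,35); zt=Rt.as_matrix()[:,2]
tcp=g+zt*.0187; print("grasp tcp",tcp, "pre",tcp-zt*.1)
rows(tcp-zt*.1,Rt,12)
rows(tcp,Rt,8,tcp-zt*.1,Rt)
E
```

```text
392 452 40 51 [0.02712458 0.02995567 0.03193229]
392 40 40 z20 [[-65.1  28.1]] z30 [[-67.   29.7]] [112]
402 41 42 z20 [[-66.4  13.8]] z30 [[-68.3  15.6]] [135 105]
412 42 44 z20 [[-67.7  -0.6]] z30 [[-69.6   1.4]] [135 132 107]
422 43 46 z20 [[-69.1 -15.1]] z30 [[-70.9 -12.8]] [132 132 131 103]
432 44 48 z20 [[-70.4 -29.6]] z30 [[-72.3 -27.1]] [131 128 128 128 106]
442 45 50 z20 [[-71.7 -44.2]] z30 [[-73.6 -41.4]] [128 128 125 128 127 108]
452 46 46 z20 [[-65.6 -57.3]] z30 [[-67.5 -54.2]] [125]
bat [372.76666667  51.96666667] 30 [-83.31145881  45.66322051] [-79.96718549  61.35669097]
bat [448.03278689  57.96721311] 61 [-83.39843752 -64.63812234] [-76.9435897  -45.46543986]
back 220 221 [[ 51.2 -56. ]]
back 224 221 [[ 50.9 -43. ]]
back 228 220 [[ 53.8 -30.1]]
back 232 220 [[ 53.5 -17.2]]
back 236 220 [[53.3 -4.3]]
back 240 220 [[53.   8.5]]
back 244 219 [[55.8 21.2]]
back 248 219 [[55.6 34. ]]
back 252 219 [[55.3 46.7]]
back 256 219 [[55.  59.3]]
side [[ 37.2 -63.9]]
side [[34.7 67.6]]
grasp tcp [0.45979308 0.02028069 0.06468186] pre [ 0.4634945  -0.03695739  0.14659706]
12 x rows: rx 0.009 ry 0.365 rz -0.032 tx -0.158 ty -0.084 tz 0.535 |rot|2.9 |t|22.6mm
8 x rows: rx 0.000 ry 0.000 rz 0.000 tx -0.000 ty -0.000 tz 0.313 |rot|0.0 |t|12.5mm
```

```bash
python3 -m handwheel '[{"rx":0.009,"ry":0.365,"rz":-0.032,"tx":-0.158,"ty":-0.084,"tz":0.535,"claw":0},{"rx":0.009,"ry":0.365,"rz":-0.032,"tx":-0.158,"ty":-0.084,"tz":0.535,"claw":0},{"rx":0.009,"ry":0.365,"rz":-0.032,"tx":-0.158,"ty":-0.084,"tz":0.535,"claw":0},{"rx":0.009,"ry":0.365,"rz":-0.032,"tx":-0.158,"ty":-0.084,"tz":0.535,"claw":0},{"rx":0.009,"ry":0.365,"rz":-0.032,"tx":-0.158,"ty":-0.084,"tz":0.535,"claw":0},{"rx":0.009,"ry":0.365,"rz":-0.032,"tx":-0.158,"ty":-0.084,"tz":0.535,"claw":0},{"rx":0.009,"ry":0.365,"rz":-0.032,"tx":-0.158,"ty":-0.084,"tz":0.535,"claw":0},{"rx":0.009,"ry":0.365,"rz":-0.032,"tx":-0.158,"ty":-0.084,"tz":0.535,"claw":0}]'
python3 -m handwheel '[{"rx":0.009,"ry":0.365,"rz":-0.032,"tx":-0.158,"ty":-0.084,"tz":0.535,"claw":0},{"rx":0.009,"ry":0.365,"rz":-0.032,"tx":-0.158,"ty":-0.084,"tz":0.535,"claw":0},{"rx":0.009,"ry":0.365,"rz":-0.032,"tx":-0.158,"ty":-0.084,"tz":0.535,"claw":0},{"rx":0.009,"ry":0.365,"rz":-0.032,"tx":-0.158,"ty":-0.084,"tz":0.535,"claw":0},{"rx":0,"ry":0,"rz":0,"tx":0,"ty":0,"tz":0,"claw":0},{"rx":0,"ry":0,"rz":0,"tx":0,"ty":0,"tz":0,"claw":0}]'
python3 - <<'E'
from h import *
s=get_state(); p,R=pose(s); print(s["time"],s["joints"].round(2),p,R.as_matrix().round(3))
rgb,W=wrist("w3")
d=dict(np.load("w3.npz")); hsv=cv2.cvtColor(rgb,cv2.COLOR_RGB2HSV); z=W[...,2]
rects(d,(hsv[...,1]<70)&(hsv[...,2]>100)&(np.abs(z-.008)<.006),.008,"blade",800)
n,l,st,ce=cv2.connectedComponentsWithStats(((z>.03)&(z<.125)&(np.abs(W[...,0]-.46)<.06)&(np.abs(W[...,1]-.0)<.08)&(hsv[...,0]<14)).astype(np.uint8))
i=1+np.argmax(st[1:,4]); q=W[l==i]; print("handle",ce[i],st[i],np.percentile(q,[2,50,98],axis=0).round(3))
Rt=Rtool(93.7,35); zt=Rt.as_matrix()[:,2]; rows([.4598,.0203,.0647],Rt,8)
E
```

```text
time: 4.8
eef_pos: [0.4782, -0.0533, 0.2331]
orientation: [0.676, 0.708, 0.139, -0.148]
contact_force: [0.0, 0.9, -0.2]
gripper_width: 0.0857
gripper_force: 0.0
time: 5.4
eef_pos: [0.4639, -0.0357, 0.1468]
orientation: [0.652, 0.696, 0.206, -0.22]
contact_force: [0.3, -0.0, 0.5]
gripper_width: 0.0851
gripper_force: 0.0
5.4 [ 0.8   0.7  -0.55  1.91 -0.29  0.87  0.6 ] [ 0.46389858 -0.03569915  0.14684668] [[-0.054  0.998 -0.037]
 [ 0.817  0.065  0.573]
 [ 0.574  0.001 -0.819]]
blade px [321. 175.] 6852 c [454.9  94.9] size [ 70.8 120.6] ang 3.7 zmed 0.009
handle [320.39712058 238.02339532] [ 306  207   30   61 1667] [[ 0.451 -0.019  0.069]
 [ 0.461 -0.003  0.107]
 [ 0.471  0.036  0.116]]
8 x rows: rx 0.001 ry 0.000 rz 0.003 tx -0.006 ty -0.004 tz 0.313 |rot|0.0 |t|12.5mm
```

View pics/w3.png

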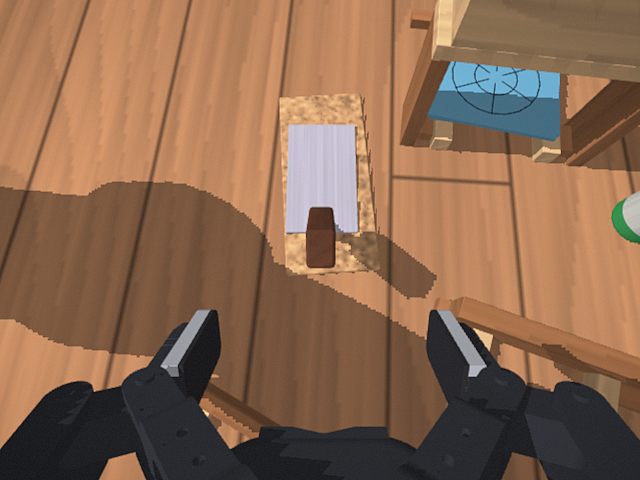

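The handle at (320,238) is centred between the fingers, the blade is at (321,175), and the panes' front edge shows under the shelf from (428,118) to (560,138). I'll descend, grip and lift.

```bash
python3 -m handwheel '[{"rx":0,"ry":0,"rz":0,"tx":-0.006,"ty":-0.004,"tz":0.313,"claw":0},{"rx":0,"ry":0,"rz":0,"tx":-0.006,"ty":-0.004,"tz":0.313,"claw":0},{"rx":0,"ry":0,"rz":0,"tx":-0.006,"ty":-0.004,"tz":0.313,"claw":0},{"rx":0,"ry":0,"rz":0,"tx":-0.006,"ty":-0.004,"tz":0.313,"claw":0},{"rx":0,"ry":0,"rz":0,"tx":-0.006,"ty":-0.004,"tz":0.313,"claw":0},{"rx":0,"ry":0,"rz":0,"tx":-0.006,"ty":-0.004,"tz":0.313,"claw":0},{"rx":0,"ry":0,"rz":0,"tx":-0.006,"ty":-0.004,"tz":0.313,"claw":0},{"rx":0,"ry":0,"rz":0,"tx":-0.006,"ty":-0.004,"tz":0.313,"claw":0}]'
python3 -m handwheel '[{"rx":0,"ry":0,"rz":0,"tx":0,"ty":0,"tz":0,"claw":0},{"rx":0,"ry":0,"rz":0,"tx":0,"ty":0,"tz":0,"claw":255},{"rx":0,"ry":0,"rz":0,"tx":0,"ty":0,"tz":0,"claw":255},{"rx":0,"ry":0,"rz":0,"tx":0,"ty":0,"tz":0,"claw":255},{"rx":0,"ry":0,"rz":0,"tx":0,"ty":0,"tz":0,"claw":255},{"rx":0,"ry":0,"rz":0,"tx":0,"ty":0,"tz":0,"claw":255},{"rx":0,"ry":0,"rz":0,"tx":0,"ty":0,"tz":0,"claw":255},{"rx":0,"ry":0,"rz":0,"tx":0,"ty":0,"tz":0,"claw":255}]' 100
python3 - <<'E'
from h import *
s=get_state(); p,R=pose(s); print(s["time"],p,R.as_matrix().round(3), s["gripper_width"],s["gripper_force"],s["contact_force"])
rows(p+[0,0,.06],R,8)
d=dict(np.load("w3.npz")); W=d["W"]; z=W[...,2]; hsv=cv2.cvtColor(d["rgb"],cv2.COLOR_RGB2HSV)
m=(hsv[...,0]>90)&(hsv[...,0]<112)&(hsv[...,1]>80); m[:50]=0; m[160:]=0; m[:,:415]=0; m[:,575:]=0
rk=np.array([.634,.216]); a=np.radians(85.8); X=np.array([np.cos(a),np.sin(a)]); Y=np.array([-X[1],X[0]])
def rf(p): q=p[:,:2]-rk; return np.stack([q@X,q@Y],-1)*1000
v,u=np.nonzero(m)
for c in range(430,u.max()+1,12):
    vv=v[u==c]; V=hsv[vv,c,2].astype(int); zz=z[vv,c]
    print(c,vv.min(),vv.max(),"z20",rf(plane(d,np.array([c*1.]),np.array([vv.max()+.5]),.02)).round(1),"z30",rf(plane(d,np.array([c*1.]),np.array([vv.max()+.5]),.03)).round(1))
    print(V[-14:],(zz[-10:]*1000).round(0))
for name,ff in (("L",np.min),("R",np.max)):
    for r in (105,115,125): 
        uu=u[v==r]; print(name,r,ff(uu),rf(plane(d,np.array([ff(uu)*1.]),np.array([r*1.]),.03)).round(1))
E
```

```text
time: 6.25
eef_pos: [0.4607, 0.0206, 0.065]
orientation: [0.651, 0.698, 0.207, -0.217]
contact_force: [-0.0, -0.3, 0.7]
gripper_width: 0.0851
gripper_force: 0.0
time: 7.05
eef_pos: [0.4591, 0.0203, 0.0643]
orientation: [0.651, 0.697, 0.206, -0.219]
contact_force: [-0.9, -2.7, 5.8]
gripper_width: 0.0173
gripper_force: 98.3
7.05 [0.45913447 0.02034271 0.06430615] [[-0.056  0.998 -0.037]
 [ 0.817  0.067  0.573]
 [ 0.574  0.002 -0.819]] 0.017329886116565836 98.29540014266968 [-0.86425765 -2.74011665  5.82478001]
8 x rows: rx 0.000 ry 0.000 rz 0.000 tx 0.108 ty 0.000 tz -0.154 |rot|0.0 |t|7.5mm
430 109 118 z20 [[-60.3  66.8]] z30 [[-67.7  69.3]]
[133 136 132 137 134 126 119 118 123 116] [31. 31. 30. 30. 32. 29. 29. 26. 22. 22.]
442 81 119 z20 [[-59.8  54.5]] z30 [[-67.2  57.3]]
[132 131 132 133 131 130 134 131 130 132 126 119 116 117] [29. 31. 31. 30. 31. 31. 30. 29. 27. 23.]
454 62 121 z20 [[-60.5  42.2]] z30 [[-67.9  45.4]]
[132 130 129 130 132 130 130 129 128 132 131 123 112 121] [31. 30. 31. 30. 30. 31. 31. 29. 28. 24.]
466 63 123 z20 [[-61.1  29.9]] z30 [[-68.5  33.5]]
[129 131 129 1
[... 598 characters left out ...]
 128 130 129 132 129 130 129 131 130 126 118 118] [31. 31. 30. 31. 31. 30. 31. 30. 28. 28.]
526 70 135 z20 [[-66.8 -30.8]] z30 [[-74.  -25.4]]
[129 128 129 128 130 128 128 129 130 128 130 124 116 114] [30. 31. 31. 31. 30. 31. 31. 30. 28. 26.]
538 71 137 z20 [[-67.5 -42.8]] z30 [[-74.7 -37. ]]
[129 129 129 129 131 131 131 129 128 130 130 124 119 116] [30. 31. 32. 30. 31. 31. 31. 29. 30. 28.]
550 73 139 z20 [[-68.1 -54.8]] z30 [[-75.3 -48.6]]
[128 129 129 131 128 131 128 130 128 128 127 129 122 116] [31. 30. 30. nan 31. 30. 31. nan 28. 28.]
L 105 432 [[-51.6  68.1]]
L 115 427 [[-64.1  72.5]]
L 125 474 [[-69.2  25.6]]
R 105 558 [[-33.9 -58.2]]
R 115 559 [[-45.7 -58.6]]
R 125 559 [[-57.5 -58.1]]
```

```bash
cat >> h.py <<'E'
def spat(p,head,z):  # homogeneous
    T=np.eye(4); T[:3,:3]=Ro.from_euler("z",head,degrees=True).as_matrix(); T[:2,3]=p; T[2,3]=z; return T
T0=np.eye(4); T0[:3,:3]=Rtool(93.85,35).as_matrix(); T0[:3,3]=[.4591,.0203,.0643]
G=np.linalg.inv(spat([.455,.0947],93.7,.005))@T0
RK=spat([.634,.216],85.8,0); TR=spat([.639,-.121],73.6,0)
def inframe(F,x,y,z,dh=0): return F@spat([x,y],dh,z)
def tool(S): 
    T=S@G; return T[:3,3],Ro.from_matrix(T[:3,:3])
def where():
    p,R=pose(); T=np.eye(4); T[:3,:3]=R.as_matrix(); T[:3,3]=p; return T@np.linalg.inv(G)
E
python3 - <<'E'
from h import *
A=tool(spat([.455,.0947],93.7,.045)); B=tool(spat([.46,.030],93.7,.07)); C=tool(inframe(RK,-165,0,.045) if 0 else inframe(RK,-.165,0,.045))
rows(*A,5); rows(*B,5,*A); rows(*C,10,*B)
E
```

```text
5 x rows: rx 0.003 ry -0.001 rz 0.002 tx 0.115 ty 0.000 tz -0.164 |rot|0.0 |t|8.0mm
5 x rows: rx 0.000 ry 0.000 rz 0.000 tx -0.194 ty 0.003 tz -0.288 |rot|0.0 |t|13.9mm
10 x rows: rx -0.057 ry 0.000 rz 0.081 tx 0.007 ty 0.380 tz 0.081 |rot|0.8 |t|15.5mm
```

```bash
python3 -m handwheel '[{"rx":0,"ry":0,"rz":0,"tx":0.115,"ty":0,"tz":-0.164,"claw":255},{"rx":0,"ry":0,"rz":0,"tx":0.115,"ty":0,"tz":-0.164,"claw":255},{"rx":0,"ry":0,"rz":0,"tx":0.115,"ty":0,"tz":-0.164,"claw":255},{"rx":0,"ry":0,"rz":0,"tx":0.115,"ty":0,"tz":-0.164,"claw":255},{"rx":0,"ry":0,"rz":0,"tx":0.115,"ty":0,"tz":-0.164,"claw":255},{"rx":0,"ry":0,"rz":0,"tx":-0.194,"ty":0.003,"tz":-0.288,"claw":255},{"rx":0,"ry":0,"rz":0,"tx":-0.194,"ty":0.003,"tz":-0.288,"claw":255},{"rx":0,"ry":0,"rz":0,"tx":-0.194,"ty":0.003,"tz":-0.288,"claw":255}]'
python3 -m handwheel '[{"rx":0,"ry":0,"rz":0,"tx":-0.194,"ty":0.003,"tz":-0.288,"claw":255},{"rx":0,"ry":0,"rz":0,"tx":-0.194,"ty":0.003,"tz":-0.288,"claw":255},{"rx":-0.057,"ry":0,"rz":0.081,"tx":0.007,"ty":0.38,"tz":0.081,"claw":255},{"rx":-0.057,"ry":0,"rz":0.081,"tx":0.007,"ty":0.38,"tz":0.081,"claw":255},{"rx":-0.057,"ry":0,"rz":0.081,"tx":0.007,"ty":0.38,"tz":0.081,"claw":255},{"rx":-0.057,"ry":0,"rz":0.081,"tx":0.007,"ty":0.38,"tz":0.081,"claw":255},{"rx":-0.057,"ry":0,"rz":0.081,"tx":0.007,"ty":0.38,"tz":0.081,"claw":255},{"rx":-0.057,"ry":0,"rz":0.081,"tx":0.007,"ty":0.38,"tz":0.081,"claw":255}]'
python3 -m handwheel '[{"rx":-0.057,"ry":0,"rz":0.081,"tx":0.007,"ty":0.38,"tz":0.081,"claw":255},{"rx":-0.057,"ry":0,"rz":0.081,"tx":0.007,"ty":0.38,"tz":0.081,"claw":255},{"rx":-0.057,"ry":0,"rz":0.081,"tx":0.007,"ty":0.38,"tz":0.081,"claw":255},{"rx":-0.057,"ry":0,"rz":0.081,"tx":0.007,"ty":0.38,"tz":0.081,"claw":255},{"rx":0,"ry":0,"rz":0,"tx":0,"ty":0,"tz":0,"claw":255},{"rx":0,"ry":0,"rz":0,"tx":0,"ty":0,"tz":0,"claw":255}]'
cat >> h.py <<'E'
def blade(d):  # fit plane of blade seen in the wrist picture, tool->spatula check
    W=d["W"]; hsv=cv2.cvtColor(d["rgb"],cv2.COLOR_RGB2HSV); S=where(); q=(W-S[:3,3])@S[:3,:3]
    m=(hsv[...,1]<60)&(hsv[...,2]>70)&(np.abs(q[...,2])<.03)&(np.abs(q[...,0]-.01)<.09)&(np.abs(q[...,1])<.06)
    n,l,st,ce=cv2.connectedComponentsWithStats(m.astype(np.uint8)); i=1+np.argmax(st[1:,4]); P=q[l==i]
    c=np.linalg.lstsq(np.c_[P[:,:2],np.ones(len(P))],P[:,2],rcond=None)[0]
    r=cv2.minAreaRect((P[:,:2]*1000).astype(np.float32)); print("blade px",ce[i].round(),st[i,4],"slopes deg",np.degrees(c[:2]).round(2),"z0 mm",(c[2]*1000).round(1),"rect",np.round(r[0],1),np.round(r[1],1),round(r[2],1))
E
python3 - <<'E'
from h import *
s=get_state(); print(s["time"],s["joints"].round(2),s["contact_force"]); print((np.linalg.inv(RK)@where()).round(3))
rgb,W=wrist("w4"); d=dict(np.load("w4.npz")); blade(d)
z=W[...,2]; hsv=cv2.cvtColor(rgb,cv2.COLOR_RGB2HSV)
q=(W-RK[:3,3])@RK[:3,:3]
bt=(np.abs(z-.02)<.006)&(np.abs(q[...,0]+.08)<.02)&(np.abs(q[...,1])<.078)&(hsv[...,0]<30)
n,l,st,ce=cv2.connectedComponentsWithStats(bt.astype(np.uint8))
for i in range(1,n):
    if st[i,4]>40: print("bat",ce[i],st[i,4],np.percentile(q[l==i],[2,98],axis=0).round(3))
rows(*tool(inframe(RK,-.150,0,.008)),6)
E
```

```text
time: 7.85
eef_pos: [0.4618, -0.0186, 0.1195]
orientation: [0.651, 0.697, 0.206, -0.219]
contact_force: [-0.2, 0.0, -2.3]
gripper_width: 0.0172
gripper_force: 98.0
time: 8.65
eef_pos: [0.5556, -0.0277, 0.1136]
orientation: [0.679, 0.669, 0.215, -0.211]
contact_force: [0.8, -0.7, -2.8]
gripper_width: 0.0171
gripper_force: 98.1
time: 9.25
eef_pos: [0.6151, -0.0221, 0.1038]
orientation: [0.697, 0.65, 0.221, -0.205]
contact_force: [-0.6, -0.2, -1.6]
gripper_width: 0.0174
gripper_force: 98.1
9.25 [ 0.62  0.86 -0.49  1.64 -0.32  0.86  0.43] [-0.59594167 -0.1649235  -1.55020096]
[[ 1.    -0.001 -0.001 -0.164]
 [ 0.001  1.     0.001  0.001]
 [ 0.001 -0.001  1.     0.045]
 [ 0.     0.     0.     1.   ]]
blade px [323. 195.] 12711 slopes deg [-0.3   0.08] z0 mm 2.8 rect [ 0.5 -0.3] [120.7  70.1] 0.2
bat [386.08674699 115.55903614] 415 [[-0.083 -0.064  0.015]
 [-0.063 -0.047  0.022]]
bat [266.03501946 112.9688716 ] 514 [[-0.083  0.043  0.015]
 [-0.062  0.061  0.022]]
6 x rows: rx 0.001 ry -0.001 rz 0.001 tx -0.038 ty 0.004 tz 0.160 |rot|0.0 |t|6.6mm
```

View pics/w4.png

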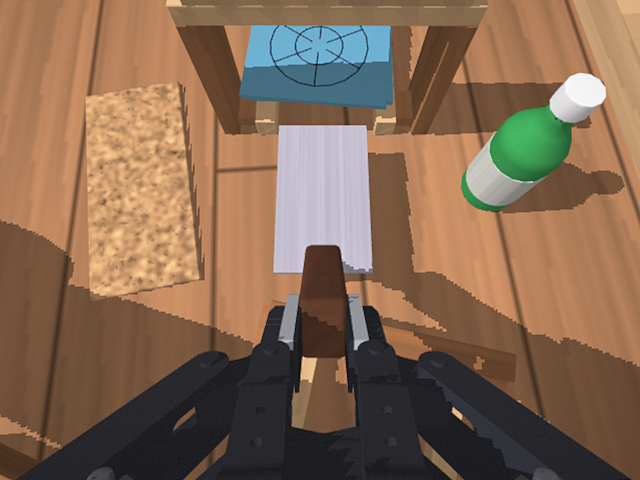

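The blade at (323,195) is level and matches the model within 1 mm. It lines up between the batten ends at (266,113) and (386,115), and the panes sit behind it. I'll lower and slide in.

```bash
python3 -m handwheel '[{"rx":0,"ry":0,"rz":0,"tx":-0.038,"ty":0.004,"tz":0.16,"claw":255},{"rx":0,"ry":0,"rz":0,"tx":-0.038,"ty":0.004,"tz":0.16,"claw":255},{"rx":0,"ry":0,"rz":0,"tx":-0.038,"ty":0.004,"tz":0.16,"claw":255},{"rx":0,"ry":0,"rz":0,"tx":-0.038,"ty":0.004,"tz":0.16,"claw":255},{"rx":0,"ry":0,"rz":0,"tx":-0.038,"ty":0.004,"tz":0.16,"claw":255},{"rx":0,"ry":0,"rz":0,"tx":-0.038,"ty":0.004,"tz":0.16,"claw":255},{"rx":0,"ry":0,"rz":0,"tx":0,"ty":0,"tz":0,"claw":255}]'
python3 - <<'E'
from h import *
print((np.linalg.inv(RK)@where()).round(4))
rows(*tool(inframe(RK,-.026,-.001,.008)),14)
d=dict(np.load("w4.npz")); W=d["W"]; hsv=cv2.cvtColor(d["rgb"],cv2.COLOR_RGB2HSV)
m=(hsv[...,0]>8)&(hsv[...,0]<25)&(np.abs(W[...,2]-.005)<.006)&(np.abs(W[...,0]-.455)<.06)&(W[...,1]>-.03)&(W[...,1]<.22)
m=cv2.morphologyEx((m&(W[...,2]>.0025)).astype(np.uint8),cv2.MORPH_OPEN,np.ones((5,5)))
rects(d,m>0,.005,"mat",500)
E
```

```text
time: 10.0
eef_pos: [0.6169, -0.0072, 0.0664]
orientation: [0.697, 0.65, 0.221, -0.206]
contact_force: [0.5, 0.8, -2.0]
gripper_width: 0.0173
gripper_force: 98.1
[[ 1.000e+00 -6.000e-04 -1.800e-03 -1.492e-01]
 [ 6.000e-04  1.000e+00  2.000e-04  1.000e-04]
 [ 1.800e-03 -2.000e-04  1.000e+00  7.300e-03]
 [ 0.000e+00  0.000e+00  0.000e+00  1.000e+00]]
14 x rows: rx -0.000 ry -0.001 rz 0.000 tx 0.181 ty 0.002 tz 0.125 |rot|0.0 |t|8.8mm
mat px [139. 191.] 20761 c [460.4  95.8] size [ 90.  199.8] ang 7.6 zmed 0.005
```

```bash
python3 -m handwheel '[{"rx":0,"ry":0,"rz":0,"tx":0.181,"ty":0.002,"tz":0.125,"claw":255},{"rx":0,"ry":0,"rz":0,"tx":0.181,"ty":0.002,"tz":0.125,"claw":255},{"rx":0,"ry":0,"rz":0,"tx":0.181,"ty":0.002,"tz":0.125,"claw":255},{"rx":0,"ry":0,"rz":0,"tx":0.181,"ty":0.002,"tz":0.125,"claw":255},{"rx":0,"ry":0,"rz":0,"tx":0.181,"ty":0.002,"tz":0.125,"claw":255},{"rx":0,"ry":0,"rz":0,"tx":0.181,"ty":0.002,"tz":0.125,"claw":255},{"rx":0,"ry":0,"rz":0,"tx":0.181,"ty":0.002,"tz":0.125,"claw":255}]'
python3 -m handwheel '[{"rx":0,"ry":0,"rz":0,"tx":0.181,"ty":0.002,"tz":0.125,"claw":255},{"rx":0,"ry":0,"rz":0,"tx":0.181,"ty":0.002,"tz":0.125,"claw":255},{"rx":0,"ry":0,"rz":0,"tx":0.181,"ty":0.002,"tz":0.125,"claw":255},{"rx":0,"ry":0,"rz":0,"tx":0.181,"ty":0.002,"tz":0.125,"claw":255},{"rx":0,"ry":0,"rz":0,"tx":0.181,"ty":0.002,"tz":0.125,"claw":255},{"rx":0,"ry":0,"rz":0,"tx":0.181,"ty":0.002,"tz":0.125,"claw":255}]'
python3 - <<'E'
from h import *
s=get_state(); print((np.linalg.inv(RK)@where()).round(4),s["contact_force"])
rgb,W=wrist("w5"); q=(W-RK[:3,3])@RK[:3,:3]; hsv=cv2.cvtColor(rgb,cv2.COLOR_RGB2HSV)
m=(hsv[...,0]>90)&(hsv[...,0]<112)&(hsv[...,1]>80)&(np.abs(q[...,0])<.085)&(np.abs(q[...,1])<.08)
mt=m&(np.abs(q[...,2]-.030)<.0025)
for y in(-.045,-.03,-.015,.015,.03,.045):
    k=mt&(np.abs(q[...,1]-y)<.003); print("front top edge",y,np.nanpercentile(q[k][:,0],1).round(4) if k.any() else None)
print("px",np.argwhere(m).mean(0))
rows(*tool(inframe(RK,-.026,-.001,.008)),1)
E
```

```text
time: 10.7
eef_pos: [0.6226, 0.0543, 0.0679]
orientation: [0.698, 0.65, 0.221, -0.205]
contact_force: [0.2, -1.1, -3.1]
gripper_width: 0.0176
gripper_force: 98.2
time: 11.3
eef_pos: [0.6268, 0.1069, 0.0683]
orientation: [0.698, 0.65, 0.221, -0.205]
contact_force: [-0.4, 0.0, -2.6]
gripper_width: 0.0174
gripper_force: 98.2
[[ 1.00e+00  2.00e-04 -1.10e-03 -3.48e-02]
 [-2.00e-04  1.00e+00  1.90e-03 -1.70e-03]
 [ 1.10e-03 -1.90e-03  1.00e+00  9.10e-03]
 [ 0.00e+00  0.00e+00  0.00e+00  1.00e+00]] [-0.3542209   0.01106532 -2.5593009 ]
front top edge -0.045 -0.0729
front top edge -0.03 -0.0715
front top edge -0.015 -0.07
front top edge 0.015 -0.0672
front top edge 0.03 -0.0659
front top edge 0.045 -0.0645
px [116.27470426 212.12991429]
1 x rows: rx 0.002 ry -0.021 rz 0.019 tx 0.110 ty 0.001 tz 0.126 |rot|0.2 |t|6.7mm
```

View pics/w5.png

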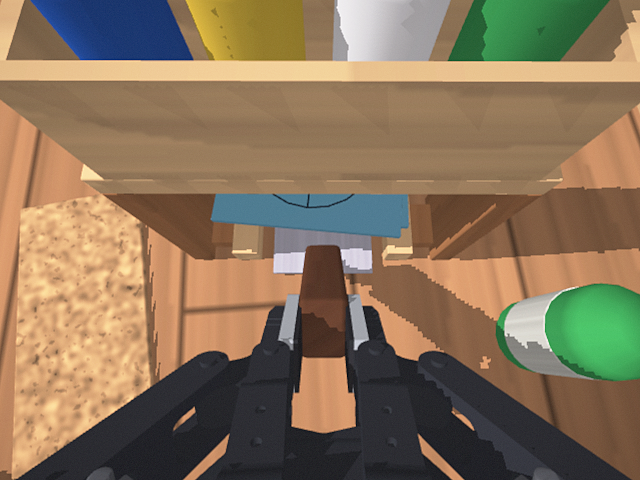

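The panes' front edge (215,220)-(405,235) sits about 9 mm in front of the spatula's bar, and the blade is under it. I'll go a little further in, then lift slowly.

```bash
python3 -m handwheel '[{"rx":0,"ry":0,"rz":0,"tx":0.1,"ty":0,"tz":0.11,"claw":255},{"rx":0,"ry":0,"rz":0,"tx":0,"ty":0,"tz":0,"claw":255}]' 120
python3 - <<'E'
from h import *
S=where(); print((np.linalg.inv(RK)@S).round(4)[:3,3])
p,R=pose(); rows(p+[0,0,.027],R,9)
E
```

```text
time: 11.55
eef_pos: [0.6269, 0.1128, 0.0669]
orientation: [0.697, 0.65, 0.221, -0.205]
contact_force: [-0.8, -1.0, -2.6]
gripper_width: 0.0167
gripper_force: 122.2
[-0.0288 -0.0012  0.0078]
9 x rows: rx 0.000 ry 0.000 rz 0.000 tx 0.043 ty 0.000 tz -0.061 |rot|0.0 |t|3.0mm
```

```bash
python3 -m handwheel '[{"rx":0,"ry":0,"rz":0,"tx":0.043,"ty":0,"tz":-0.061,"claw":255},{"rx":0,"ry":0,"rz":0,"tx":0.043,"ty":0,"tz":-0.061,"claw":255},{"rx":0,"ry":0,"rz":0,"tx":0.043,"ty":0,"tz":-0.061,"claw":255},{"rx":0,"ry":0,"rz":0,"tx":0.043,"ty":0,"tz":-0.061,"claw":255},{"rx":0,"ry":0,"rz":0,"tx":0.043,"ty":0,"tz":-0.061,"claw":255},{"rx":0,"ry":0,"rz":0,"tx":0.043,"ty":0,"tz":-0.061,"claw":255},{"rx":0,"ry":0,"rz":0,"tx":0.043,"ty":0,"tz":-0.061,"claw":255},{"rx":0,"ry":0,"rz":0,"tx":0.043,"ty":0,"tz":-0.061,"claw":255}]'
python3 -m handwheel '[{"rx":0,"ry":0,"rz":0,"tx":0.043,"ty":0,"tz":-0.061,"claw":255},{"rx":0,"ry":0,"rz":0,"tx":0,"ty":0,"tz":0,"claw":255},{"rx":0,"ry":0,"rz":0,"tx":0,"ty":0,"tz":0,"claw":255}]'
python3 - <<'E'
from h import *
s=get_state(); S=where(); print(s["contact_force"],(np.linalg.inv(RK)@S).round(4))
rgb,W=wrist("w6"); q=(W-S[:3,3])@S[:3,:3]; hsv=cv2.cvtColor(rgb,cv2.COLOR_RGB2HSV)
m=(hsv[...,0]>90)&(hsv[...,0]<112)&(hsv[...,1]>80)&(np.abs(q[...,0])<.085)&(np.abs(q[...,1])<.09)&(hsv[...,2]>120)
P=q[m]; P=P[np.isfinite(P).all(1)]; c=np.linalg.lstsq(np.c_[P[:,:2],np.ones(len(P))],P[:,2],rcond=None)[0]; print("pane in spatula frame: slopes deg",np.degrees(c[:2]),"z",c[2],len(P))
T=tool(inframe(RK,-.19,0,.037)); rows(*T,16)
E
```

```text
time: 12.35
eef_pos: [0.6271, 0.1119, 0.091]
orientation: [0.698, 0.65, 0.221, -0.205]
contact_force: [0.2, -0.1, -4.2]
gripper_width: 0.0171
gripper_force: 122.0
time: 12.65
eef_pos: [0.6272, 0.1119, 0.0939]
orientation: [0.698, 0.65, 0.221, -0.205]
contact_force: [-0.5, -0.0, -4.2]
gripper_width: 0.0168
gripper_force: 122.0
[-0.4607318  -0.01681299 -4.24194327] [[ 1.00e+00  2.00e-04 -9.00e-04 -2.97e-02]
 [-2.00e-04  1.00e+00  2.10e-03 -1.70e-03]
 [ 9.00e-04 -2.10e-03  1.00e+00  3.47e-02]
 [ 0.00e+00  0.00e+00  0.00e+00  1.00e+00]]
pane in spatula frame: slopes deg [ 6.50235562 93.65385825] z 0.0577269453994153 8228
16 x rows: rx 0.001 ry -0.000 rz 0.000 tx -0.203 ty -0.003 tz -0.147 |rot|0.0 |t|10.0mm
```

The load rose by 2 N, so both panes are on the blade. I'll draw out with a gentle ramp.

```bash
python3 -m handwheel '[{"rx":0,"ry":0,"rz":0,"tx":-0.06,"ty":0,"tz":-0.044,"claw":255},{"rx":0,"ry":0,"rz":0,"tx":-0.12,"ty":0,"tz":-0.088,"claw":255},{"rx":0,"ry":0,"rz":0,"tx":-0.18,"ty":-0.003,"tz":-0.13,"claw":255},{"rx":0,"ry":0,"rz":0,"tx":-0.203,"ty":-0.003,"tz":-0.147,"claw":255},{"rx":0,"ry":0,"rz":0,"tx":-0.203,"ty":-0.003,"tz":-0.147,"claw":255},{"rx":0,"ry":0,"rz":0,"tx":-0.203,"ty":-0.003,"tz":-0.147,"claw":255},{"rx":0,"ry":0,"rz":0,"tx":-0.203,"ty":-0.003,"tz":-0.147,"claw":255},{"rx":0,"ry":0,"rz":0,"tx":-0.203,"ty":-0.003,"tz":-0.147,"claw":255}]'
python3 -m handwheel '[{"rx":0,"ry":0,"rz":0,"tx":-0.203,"ty":-0.003,"tz":-0.147,"claw":255},{"rx":0,"ry":0,"rz":0,"tx":-0.203,"ty":-0.003,"tz":-0.147,"claw":255},{"rx":0,"ry":0,"rz":0,"tx":-0.203,"ty":-0.003,"tz":-0.147,"claw":255},{"rx":0,"ry":0,"rz":0,"tx":-0.203,"ty":-0.003,"tz":-0.147,"claw":255},{"rx":0,"ry":0,"rz":0,"tx":-0.203,"ty":-0.003,"tz":-0.147,"claw":255},{"rx":0,"ry":0,"rz":0,"tx":-0.203,"ty":-0.003,"tz":-0.147,"claw":255},{"rx":0,"ry":0,"rz":0,"tx":-0.203,"ty":-0.003,"tz":-0.147,"claw":255},{"rx":0,"ry":0,"rz":0,"tx":-0.17,"ty":0,"tz":-0.123,"claw":255}]'
python3 -m handwheel '[{"rx":0,"ry":0,"rz":0,"tx":-0.11,"ty":0,"tz":-0.08,"claw":255},{"rx":0,"ry":0,"rz":0,"tx":-0.05,"ty":0,"tz":-0.036,"claw":255},{"rx":0,"ry":0,"rz":0,"tx":0,"ty":0,"tz":0,"claw":255},{"rx":0,"ry":0,"rz":0,"tx":0,"ty":0,"tz":0,"claw":255}]'
cat >> h.py <<'E'
def panes(W,rgb,F,h,tol=.003):
    "rect of pane-coloured points at height h (top of pane) in frame F"
    q=(W-F[:3,3])@F[:3,:3]; hsv=cv2.cvtColor(rgb,cv2.COLOR_RGB2HSV)
    m=(hsv[...,0]>88)&(hsv[...,0]<115)&(hsv[...,1]>60)&(np.abs(q[...,0])<.17)&(np.abs(q[...,1])<.11)&(np.abs(q[...,2]-h)<.012)
    P=q[m]; c=np.linalg.lstsq(np.c_[P[:,:2],np.ones(len(P))],P[:,2],rcond=None)[0]; print("slopes deg",np.degrees(c[:2]).round(2),"z at 0 %.4f"%c[2],len(P),"px",np.argwhere(m).mean(0).round()[::-1])
    k=P[np.abs(P[:,2]-c[:2]@P[:,:2].T-c[2])<tol]
    r=cv2.minAreaRect((k[:,:2]*1000).astype(np.float32)); print("pane c",np.round(r[0],1),np.round(r[1],1),round(r[2],1)); return q
E
python3 - <<'E'
from h import *
s=get_state(); S=where(); print(s["contact_force"],(np.linalg.inv(RK)@S).round(4)[:3,3],s["joints"].round(2))
rgb,W=wrist("w7"); panes(W,rgb,S,.013)
# route: raise/turn to front of tray
for x in (-.06,): 
    print((inframe(TR,x,0,.037))[:3,3]); rows(*tool(inframe(TR,x,0,.06)),20)
E
```

```text
time: 13.5
eef_pos: [0.6216, 0.0431, 0.0949]
orientation: [0.698, 0.65, 0.221, -0.204]
contact_force: [-0.5, -0.6, -4.9]
gripper_width: 0.0166
gripper_force: 121.9
time: 14.3
eef_pos: [0.6152, -0.0352, 0.096]
orientation: [0.698, 0.65, 0.221, -0.204]
contact_force: [-0.9, 0.3, -3.7]
gripper_width: 0.0168
gripper_force: 121.9
time: 14.7
eef_pos: [0.6147, -0.0411, 0.0964]
orientation: [0.697, 0.65, 0.221, -0.205]
contact_force: [1.1, 0.2, -5.0]
gripper_width: 0.0167
gripper_force: 122.0
[ 1.11391643  0.24140702 -4.99980101] [-0.1832 -0.0004  0.0373] [ 0.65  0.88 -0.48  1.62 -0.31  0.87  0.45]
slopes deg [-0.55  0.3 ] z at 0 0.0121 25915 px [316. 169.]
pane c [22.  5.] [133.4 121.1] 84.7
[ 0.62205951 -0.17855884  0.037     ]
20 x rows: rx -0.043 ry -0.001 rz 0.063 tx -0.197 ty 0.027 tz -0.173 |rot|0.6 |t|10.5mm
```

View pics/w7.png

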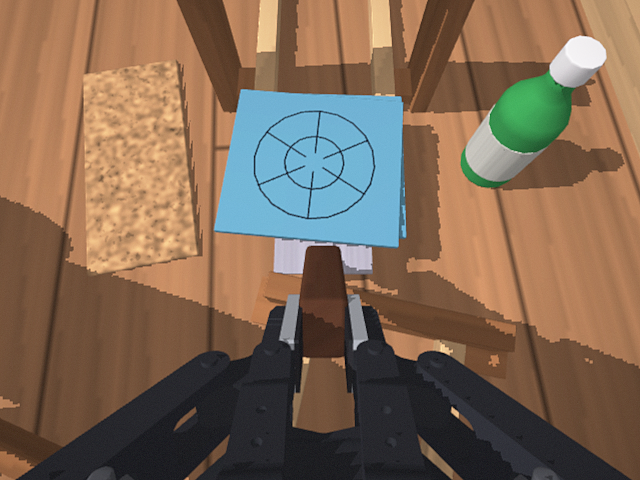

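Both panes ride level: the top pane is centred at (315,165), with the lower one showing at its right edge at (403,160). I'll rise, then carry them over the stop to the tray.

```bash
python3 - <<'E'
from h import *
S=where(); A=S.copy(); A[2,3]=.085; B=inframe(TR,-.051,-.002,.085,2); C=inframe(TR,-.051,-.002,.008,2)
rows(*tool(A),8); rows(*tool(B),20,*tool(A)); rows(*tool(C),16,*tool(B))
E
```

```text
8 x rows: rx 0.000 ry 0.000 rz -0.000 tx 0.086 ty 0.000 tz -0.122 |rot|0.0 |t|6.0mm
20 x rows: rx -0.036 ry -0.001 rz 0.053 tx -0.205 ty 0.030 tz -0.144 |rot|0.5 |t|10.1mm
16 x rows: rx 0.000 ry 0.000 rz 0.000 tx -0.069 ty -0.000 tz 0.099 |rot|0.0 |t|4.8mm
```

```bash
python3 -m handwheel '[{"rx":0,"ry":0,"rz":0,"tx":0.04,"ty":0,"tz":-0.06,"claw":255},{"rx":0,"ry":0,"rz":0,"tx":0.086,"ty":0,"tz":-0.122,"claw":255},{"rx":0,"ry":0,"rz":0,"tx":0.086,"ty":0,"tz":-0.122,"claw":255},{"rx":0,"ry":0,"rz":0,"tx":0.086,"ty":0,"tz":-0.122,"claw":255},{"rx":0,"ry":0,"rz":0,"tx":0.086,"ty":0,"tz":-0.122,"claw":255},{"rx":0,"ry":0,"rz":0,"tx":0.086,"ty":0,"tz":-0.122,"claw":255},{"rx":0,"ry":0,"rz":0,"tx":0.086,"ty":0,"tz":-0.122,"claw":255},{"rx":0,"ry":0,"rz":0,"tx":0.086,"ty":0,"tz":-0.122,"claw":255}]'
python3 -m handwheel '[{"rx":0,"ry":0,"rz":0,"tx":0.04,"ty":0,"tz":-0.06,"claw":255},{"rx":0,"ry":0,"rz":0,"tx":-0.06,"ty":0.01,"tz":-0.04,"claw":255},{"rx":0,"ry":0,"rz":0,"tx":-0.14,"ty":0.02,"tz":-0.1,"claw":255},{"rx":-0.036,"ry":0,"rz":0.053,"tx":-0.205,"ty":0.03,"tz":-0.144,"claw":255},{"rx":-0.036,"ry":0,"rz":0.053,"tx":-0.205,"ty":0.03,"tz":-0.144,"claw":255},{"rx":-0.036,"ry":0,"rz":0.053,"tx":-0.205,"ty":0.03,"tz":-0.144,"claw":255},{"rx":-0.036,"ry":0,"rz":0.053,"tx":-0.205,"ty":0.03,"tz":-0.144,"claw":255},{"rx":-0.036,"ry":0,"rz":0.053,"tx":-0.205,"ty":0.03,"tz":-0.144,"claw":255}]'
python3 -m handwheel '[{"rx":-0.036,"ry":0,"rz":0.053,"tx":-0.205,"ty":0.03,"tz":-0.144,"claw":255},{"rx":-0.036,"ry":0,"rz":0.053,"tx":-0.205,"ty":0.03,"tz":-0.144,"claw":255},{"rx":-0.036,"ry":0,"rz":0.053,"tx":-0.205,"ty":0.03,"tz":-0.144,"claw":255},{"rx":-0.036,"ry":0,"rz":0.053,"tx":-0.205,"ty":0.03,"tz":-0.144,"claw":255},{"rx":-0.036,"ry":0,"rz":0.053,"tx":-0.205,"ty":0.03,"tz":-0.144,"claw":255},{"rx":-0.036,"ry":0,"rz":0.053,"tx":-0.205,"ty":0.03,"tz":-0.144,"claw":255},{"rx":-0.036,"ry":0,"rz":0.053,"tx":-0.205,"ty":0.03,"tz":-0.144,"claw":255},{"rx":-0.036,"ry":0,"rz":0.053,"tx":-0.205,"ty":0.03,"tz":-0.144,"claw":255}]'
python3 -m handwheel '[{"rx":-0.036,"ry":0,"rz":0.053,"tx":-0.205,"ty":0.03,"tz":-0.144,"claw":255},{"rx":-0.036,"ry":0,"rz":0.053,"tx":-0.205,"ty":0.03,"tz":-0.144,"claw":255},{"rx":-0.036,"ry":0,"rz":0.053,"tx":-0.205,"ty":0.03,"tz":-0.144,"claw":255},{"rx":-0.036,"ry":0,"rz":0.053,"tx":-0.205,"ty":0.03,"tz":-0.144,"claw":255},{"rx":-0.036,"ry":0,"rz":0.053,"tx":-0.16,"ty":0.02,"tz":-0.11,"claw":255},{"rx":-0.036,"ry":0,"rz":0.053,"tx":-0.08,"ty":0.01,"tz":-0.05,"claw":255},{"rx":0,"ry":0,"rz":0,"tx":0,"ty":0,"tz":0,"claw":255},{"rx":0,"ry":0,"rz":0,"tx":0,"ty":0,"tz":0,"claw":255}]'
python3 - <<'E'
from h import *
s=get_state(); S=where(); print(s["time"],s["contact_force"],(np.linalg.inv(TR)@S).round(4),s["joints"].round(2))
rgb,W=wrist("w8"); panes(W,rgb,S,.013)
# tray check: battens and stop
q=(W-TR[:3,3])@TR[:3,:3]; k=(np.abs(q[...,2]-.045)<.004)&(np.abs(q[...,0]-.068)<.03)&(np.abs(q[...,1])<.1)
r=cv2.minAreaRect((q[k][:,:2]*1000).astype(np.float32)); print("stop in tray frame",r,k.sum())
C=inframe(TR,-.051,-.002,.030,2); D=inframe(TR,-.051,-.002,.008,2)
rows(*tool(C),8); rows(*tool(D),8,*tool(C))
E
```

```text
time: 15.55
eef_pos: [0.6145, -0.0419, 0.1414]
orientation: [0.698, 0.65, 0.221, -0.205]
contact_force: [0.4, 0.2, -3.2]
gripper_width: 0.017
gripper_force: 122.0
time: 16.35
eef_pos: [0.6165, -0.1034, 0.1436]
orientation: [0.712, 0.634, 0.225, -0.2]
contact_force: [0.3, -0.2, -3.8]
gripper_width: 0.0169
gripper_force: 122.1
time: 17.15
eef_pos: [0.6143, -0.1837, 0.1438]
orientation: [0.735, 0.608, 0.232, -0.192]
contact_force: [0.1, 0.2, -4.1]
gripper_width: 0.0166
gripper_force: 122.1
time: 17.95
eef_pos: [0.6097, -0.234, 0.1437]
orientation: [0.75, 0.588, 0.237, -0.186]
contact_force: [-0.2, 0.6, -4.4]
gripper_width: 0.0169
gripper_force: 122.0
17.95 [-0.21930155  0.64160241 -4.35283194] [[ 9.991e-01 -4.330e-02 -1.900e-03 -4.210e-02]
 [ 4.330e-02  9.991e-01 -9.000e-04 -1.200e-03]
 [ 2.000e-03  8.000e-04  1.000e+00  8.450e-02]
 [ 0.000e+00  0.000e+00  0.000e+00  1.000e+00]] [ 0.85  0.88 -0.41  1.4  -0.3   1.12  0.47]
slopes deg [-0.67  0.36] z at 0 0.0118 25698 px [315. 168.]
pane c [23.1  5.3] [133.9 121.2] 85.8
stop in tray frame ((68.0819320678711, -78.36448669433594), (19.90044403076172, 14.885519027709961), 0.4508213698863983) 300
8 x rows: rx -0.005 ry -0.002 rz 0.006 tx -0.121 ty -0.001 tz 0.123 |rot|0.1 |t|6.9mm
8 x rows: rx 0.000 ry 0.000 rz 0.000 tx -0.039 ty -0.000 tz 0.056 |rot|0.0 |t|2.7mm
```

View pics/w8.png

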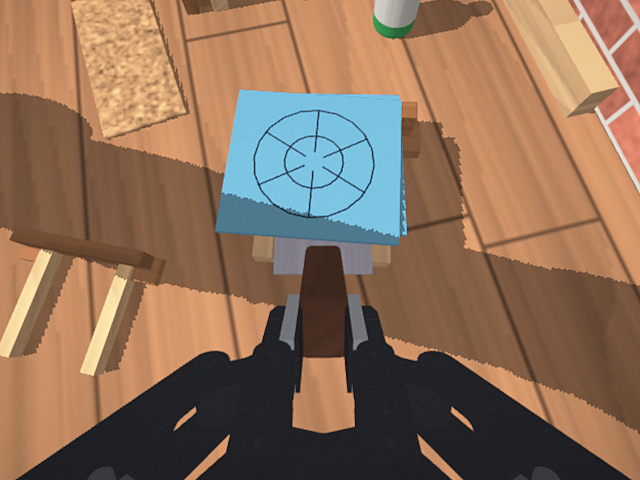

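That makes 11 pictures, one over the limit of 10, so I'll go by numbers from here. The panes sit over the tray, with the batten ends at (263,250) and (380,255) straddling the blade. Next is to lower and withdraw.

```bash
python3 -m handwheel '[{"rx":0,"ry":0,"rz":0,"tx":-0.121,"ty":0,"tz":0.123,"claw":255},{"rx":0,"ry":0,"rz":0,"tx":-0.121,"ty":0,"tz":0.123,"claw":255},{"rx":0,"ry":0,"rz":0,"tx":-0.121,"ty":0,"tz":0.123,"claw":255},{"rx":0,"ry":0,"rz":0,"tx":-0.121,"ty":0,"tz":0.123,"claw":255},{"rx":0,"ry":0,"rz":0,"tx":-0.121,"ty":0,"tz":0.123,"claw":255},{"rx":0,"ry":0,"rz":0,"tx":-0.121,"ty":0,"tz":0.123,"claw":255},{"rx":0,"ry":0,"rz":0,"tx":-0.121,"ty":0,"tz":0.123,"claw":255},{"rx":0,"ry":0,"rz":0,"tx":-0.121,"ty":0,"tz":0.123,"claw":255}]'
python3 -m handwheel '[{"rx":0,"ry":0,"rz":0,"tx":-0.039,"ty":0,"tz":0.056,"claw":255},{"rx":0,"ry":0,"rz":0,"tx":-0.039,"ty":0,"tz":0.056,"claw":255},{"rx":0,"ry":0,"rz":0,"tx":-0.039,"ty":0,"tz":0.056,"claw":255},{"rx":0,"ry":0,"rz":0,"tx":-0.039,"ty":0,"tz":0.056,"claw":255},{"rx":0,"ry":0,"rz":0,"tx":-0.039,"ty":0,"tz":0.056,"claw":255},{"rx":0,"ry":0,"rz":0,"tx":-0.039,"ty":0,"tz":0.056,"claw":255},{"rx":0,"ry":0,"rz":0,"tx":-0.039,"ty":0,"tz":0.056,"claw":255},{"rx":0,"ry":0,"rz":0,"tx":-0.039,"ty":0,"tz":0.056,"claw":255}]'
python3 -m handwheel '[{"rx":0,"ry":0,"rz":0,"tx":0,"ty":0,"tz":0,"claw":255},{"rx":0,"ry":0,"rz":0,"tx":0,"ty":0,"tz":0,"claw":255}]'
python3 - <<'E'
from h import *
s=get_state(); S=where(); print(s["time"],s["contact_force"],(np.linalg.inv(TR)@S).round(4))
rgb,W=wrist("w9"); panes(W,rgb,TR,.030)
L=(np.linalg.inv(TR)@S)[:3,3]; h=np.degrees(np.arctan2(*(np.linalg.inv(TR)@S)[[1,0],0]))
rows(*tool(S@spat([-.11,0],0,-.0)),12)
E
```

```text
time: 18.8
eef_pos: [0.6074, -0.2436, 0.0885]
orientation: [0.75, 0.588, 0.237, -0.186]
contact_force: [0.4, -0.5, -3.6]
gripper_width: 0.0168
gripper_force: 122.0
time: 19.6
eef_pos: [0.6076, -0.2433, 0.0673]
orientation: [0.75, 0.588, 0.237, -0.186]
contact_force: [0.4, 0.8, -2.7]
gripper_width: 0.0172
gripper_force: 122.3
time: 19.8
eef_pos: [0.6075, -0.2433, 0.0673]
orientation: [0.75, 0.588, 0.237, -0.186]
contact_force: [-0.2, -0.4, -2.5]
gripper_width: 0.017
gripper_force: 122.3
19.8 [-0.20916265 -0.41353361 -2.47150329] [[ 9.991e-01 -4.260e-02 -1.300e-03 -5.170e-02]
 [ 4.260e-02  9.991e-01 -8.000e-04 -1.800e-03]
 [ 1.400e-03  7.000e-04  1.000e+00  8.100e-03]
 [ 0.000e+00  0.000e+00  0.000e+00  1.000e+00]]
slopes deg [0.01 0.19] z at 0 0.0304 27531 px [315. 159.]
pane c [-27.8   4.1] [134.3 120.8] 88.3
12 x rows: rx 0.000 ry 0.000 rz 0.000 tx -0.188 ty -0.001 tz -0.131 |rot|0.0 |t|9.2mm
```

```bash
python3 -m handwheel '[{"rx":0,"ry":0,"rz":0,"tx":-0.188,"ty":-0.001,"tz":-0.131,"claw":255},{"rx":0,"ry":0,"rz":0,"tx":-0.188,"ty":-0.001,"tz":-0.131,"claw":255},{"rx":0,"ry":0,"rz":0,"tx":-0.188,"ty":-0.001,"tz":-0.131,"claw":255},{"rx":0,"ry":0,"rz":0,"tx":-0.188,"ty":-0.001,"tz":-0.131,"claw":255},{"rx":0,"ry":0,"rz":0,"tx":-0.188,"ty":-0.001,"tz":-0.131,"claw":255},{"rx":0,"ry":0,"rz":0,"tx":-0.188,"ty":-0.001,"tz":-0.131,"claw":255},{"rx":0,"ry":0,"rz":0,"tx":-0.188,"ty":-0.001,"tz":-0.131,"claw":255},{"rx":0,"ry":0,"rz":0,"tx":-0.188,"ty":-0.001,"tz":-0.131,"claw":255}]'
python3 -m handwheel '[{"rx":0,"ry":0,"rz":0,"tx":-0.188,"ty":-0.001,"tz":-0.131,"claw":255},{"rx":0,"ry":0,"rz":0,"tx":-0.188,"ty":-0.001,"tz":-0.131,"claw":255},{"rx":0,"ry":0,"rz":0,"tx":-0.188,"ty":-0.001,"tz":-0.131,"claw":255},{"rx":0,"ry":0,"rz":0,"tx":-0.188,"ty":-0.001,"tz":-0.131,"claw":255},{"rx":0,"ry":0,"rz":0,"tx":0,"ty":0,"tz":0,"claw":255},{"rx":0,"ry":0,"rz":0,"tx":0,"ty":0,"tz":0,"claw":255},{"rx":0,"ry":0,"rz":0,"tx":0,"ty":0,"tz":0,"claw":255}]'
python3 - <<'E'
from h import *
s=get_state(); S=where(); print(s["time"],s["contact_force"],(np.linalg.inv(TR)@S).round(4)[:3,3])
rgb,W=wrist("w10"); panes(W,rgb,TR,.030); print(s["joints"].round(2))
A=S.copy(); A[2,3]=.12; B=spat([.457,.093],94.5,.12); C=spat([.457,.093],94.5,.0065)
rows(*tool(A),4); rows(*tool(B),20,*tool(A)); rows(*tool(C),8,*tool(B))
E
```

```text
time: 20.65
eef_pos: [0.5894, -0.3153, 0.067]
orientation: [0.75, 0.588, 0.237, -0.186]
contact_force: [-0.8, -0.2, -1.3]
gripper_width: 0.0169
gripper_force: 122.2
time: 21.35
eef_pos: [0.581, -0.3492, 0.067]
orientation: [0.75, 0.588, 0.237, -0.187]
contact_force: [0.3, 0.7, -1.7]
gripper_width: 0.0169
gripper_force: 122.2
21.35 [ 0.29339646  0.73517401 -1.66125477] [-0.1607 -0.0062  0.0079]
slopes deg [0.46 0.12] z at 0 0.0306 16401 px [316.  50.]
pane c [-39.4   4.6] [133.8  99.8] 88.5
[ 0.95  1.05 -0.37  1.22 -0.23  1.21  0.59]
4 x rows: rx -0.000 ry 0.000 rz 0.000 tx 0.403 ty -0.000 tz -0.573 |rot|0.0 |t|28.0mm
20 x rows: rx 0.066 ry -0.001 rz -0.094 tx 0.366 ty -0.189 tz 0.257 |rot|0.9 |t|19.4mm
8 x rows: rx 0.000 ry 0.000 rz 0.000 tx -0.203 ty 0.000 tz 0.291 |rot|0.0 |t|14.2mm
```

```bash
python3 -m handwheel '[{"rx":0,"ry":0,"rz":0,"tx":0.403,"ty":0,"tz":-0.573,"claw":255},{"rx":0,"ry":0,"rz":0,"tx":0.403,"ty":0,"tz":-0.573,"claw":255},{"rx":0,"ry":0,"rz":0,"tx":0.403,"ty":0,"tz":-0.573,"claw":255},{"rx":0,"ry":0,"rz":0,"tx":0.403,"ty":0,"tz":-0.573,"claw":255},{"rx":0.066,"ry":0,"rz":-0.094,"tx":0.366,"ty":-0.189,"tz":0.257,"claw":255},{"rx":0.066,"ry":0,"rz":-0.094,"tx":0.366,"ty":-0.189,"tz":0.257,"claw":255},{"rx":0.066,"ry":0,"rz":-0.094,"tx":0.366,"ty":-0.189,"tz":0.257,"claw":255},{"rx":0.066,"ry":0,"rz":-0.094,"tx":0.366,"ty":-0.189,"tz":0.257,"claw":255}]'
python3 -m handwheel '[{"rx":0.066,"ry":0,"rz":-0.094,"tx":0.366,"ty":-0.189,"tz":0.257,"claw":255},{"rx":0.066,"ry":0,"rz":-0.094,"tx":0.366,"ty":-0.189,"tz":0.257,"claw":255},{"rx":0.066,"ry":0,"rz":-0.094,"tx":0.366,"ty":-0.189,"tz":0.257,"claw":255},{"rx":0.066,"ry":0,"rz":-0.094,"tx":0.366,"ty":-0.189,"tz":0.257,"claw":255},{"rx":0.066,"ry":0,"rz":-0.094,"tx":0.366,"ty":-0.189,"tz":0.257,"claw":255},{"rx":0.066,"ry":0,"rz":-0.094,"tx":0.366,"ty":-0.189,"tz":0.257,"claw":255},{"rx":0.066,"ry":0,"rz":-0.094,"tx":0.366,"ty":-0.189,"tz":0.257,"claw":255},{"rx":0.066,"ry":0,"rz":-0.094,"tx":0.366,"ty":-0.189,"tz":0.257,"claw":255}]'
python3 -m handwheel '[{"rx":0.066,"ry":0,"rz":-0.094,"tx":0.366,"ty":-0.189,"tz":0.257,"claw":255},{"rx":0.066,"ry":0,"rz":-0.094,"tx":0.366,"ty":-0.189,"tz":0.257,"claw":255},{"rx":0.066,"ry":0,"rz":-0.094,"tx":0.366,"ty":-0.189,"tz":0.257,"claw":255},{"rx":0.066,"ry":0,"rz":-0.094,"tx":0.366,"ty":-0.189,"tz":0.257,"claw":255},{"rx":0.066,"ry":0,"rz":-0.094,"tx":0.366,"ty":-0.189,"tz":0.257,"claw":255},{"rx":0.066,"ry":0,"rz":-0.094,"tx":0.366,"ty":-0.189,"tz":0.257,"claw":255},{"rx":0.066,"ry":0,"rz":-0.094,"tx":0.366,"ty":-0.189,"tz":0.257,"claw":255},{"rx":0.066,"ry":0,"rz":-0.094,"tx":0.366,"ty":-0.189,"tz":0.257,"claw":255}]'
python3 -m handwheel '[{"rx":0,"ry":0,"rz":0,"tx":0,"ty":0,"tz":0,"claw":255},{"rx":0,"ry":0,"rz":0,"tx":0,"ty":0,"tz":0,"claw":255}]'
python3 - <<'E'
from h import *
s=get_state(); S=where(); print(s["time"],S.round(3)); wrist("w11"); blade(dict(np.load("w11.npz")))
C=spat([.457,.093],94.5,.008); rows(*tool(C),9)
E
```

```text
time: 22.2
eef_pos: [0.5666, -0.272, 0.1793]
orientation: [0.731, 0.613, 0.231, -0.194]
contact_force: [-0.7, -0.4, -2.5]
gripper_width: 0.0169
gripper_force: 122.2
time: 23.0
eef_pos: [0.5237, -0.1229, 0.1794]
orientation: [0.69, 0.658, 0.218, -0.208]
contact_force: [-0.1, 0.6, -2.2]
gripper_width: 0.0171
gripper_force: 122.2
time: 23.8
eef_pos: [0.462, 0.0194, 0.1795]
orientation: [0.646, 0.701, 0.204, -0.222]
contact_force: [1.3, -0.0, -2.5]
gripper_width: 0.0171
gripper_force: 122.2
time: 24.0
eef_pos: [0.4627, 0.0182, 0.1793]
orientation: [0.647, 0.701, 0.204, -0.221]
contact_force: [0.7, 0.1, -1.8]
gripper_width: 0.0169
gripper_force: 122.2
24.0 [[-0.078 -0.997 -0.     0.458]
 [ 0.997 -0.078 -0.001  0.093]
 [ 0.001 -0.     1.     0.12 ]
 [ 0.     0.     0.     1.   ]]
blade px [322. 195.] 12682 slopes deg [-0.31  0.19] z0 mm 3.0 rect [1.  0.6] [120.7  70.1] 0.5
9 x rows: rx 0.001 ry -0.000 rz -0.001 tx -0.175 ty -0.002 tz 0.256 |rot|0.0 |t|12.4mm
```

```bash
python3 -m handwheel '[{"rx":0,"ry":0,"rz":0,"tx":-0.175,"ty":0,"tz":0.256,"claw":255},{"rx":0,"ry":0,"rz":0,"tx":-0.175,"ty":0,"tz":0.256,"claw":255},{"rx":0,"ry":0,"rz":0,"tx":-0.175,"ty":0,"tz":0.256,"claw":255},{"rx":0,"ry":0,"rz":0,"tx":-0.175,"ty":0,"tz":0.256,"claw":255},{"rx":0,"ry":0,"rz":0,"tx":-0.175,"ty":0,"tz":0.256,"claw":255},{"rx":0,"ry":0,"rz":0,"tx":-0.175,"ty":0,"tz":0.256,"claw":255},{"rx":0,"ry":0,"rz":0,"tx":-0.175,"ty":0,"tz":0.256,"claw":255},{"rx":0,"ry":0,"rz":0,"tx":-0.175,"ty":0,"tz":0.256,"claw":255}]'
python3 -m handwheel '[{"rx":0,"ry":0,"rz":0,"tx":-0.175,"ty":0,"tz":0.256,"claw":255},{"rx":0,"ry":0,"rz":0,"tx":-0.02,"ty":0,"tz":0.03,"claw":255},{"rx":0,"ry":0,"rz":0,"tx":-0.02,"ty":0,"tz":0.03,"claw":255},{"rx":0,"ry":0,"rz":0,"tx":0,"ty":0,"tz":0,"claw":255},{"rx":0,"ry":0,"rz":0,"tx":0,"ty":0,"tz":0,"claw":255}]'
python3 - <<'E'
from h import *
print(where().round(4))
E
```

```text
time: 24.85
eef_pos: [0.4623, 0.0194, 0.0787]
orientation: [0.647, 0.701, 0.204, -0.222]
contact_force: [0.7, 0.6, -2.4]
gripper_width: 0.0169
gripper_force: 122.3
time: 25.35
eef_pos: [0.4624, 0.0196, 0.0648]
orientation: [0.647, 0.701, 0.204, -0.221]
contact_force: [-0.1, 0.6, -2.5]
gripper_width: 0.0167
gripper_force: 122.3
[[-7.740e-02 -9.970e-01  1.000e-04  4.573e-01]
 [ 9.970e-01 -7.740e-02 -1.000e-03  9.400e-02]
 [ 1.000e-03 -0.000e+00  1.000e+00  5.600e-03]
 [ 0.000e+00  0.000e+00  0.000e+00  1.000e+00]]
```

Still hanging by about 0.6 mm. I'll nudge down 1 mm, release and back off along the handle.

```bash
python3 -m handwheel '[{"rx":0,"ry":0,"rz":0,"tx":-0.014,"ty":0,"tz":0.02,"claw":255},{"rx":0,"ry":0,"rz":0,"tx":0,"ty":0,"tz":0,"claw":255},{"rx":0,"ry":0,"rz":0,"tx":0,"ty":0,"tz":0,"claw":180},{"rx":0,"ry":0,"rz":0,"tx":0,"ty":0,"tz":0,"claw":60},{"rx":0,"ry":0,"rz":0,"tx":0,"ty":0,"tz":0,"claw":0},{"rx":0,"ry":0,"rz":0,"tx":0,"ty":0,"tz":0,"claw":0},{"rx":0,"ry":0,"rz":0,"tx":0,"ty":0,"tz":0,"claw":0},{"rx":0,"ry":0,"rz":0,"tx":0,"ty":0,"tz":0,"claw":0}]'
python3 -m handwheel '[{"rx":0,"ry":0,"rz":0,"tx":0,"ty":0,"tz":-0.2,"claw":0},{"rx":0,"ry":0,"rz":0,"tx":0,"ty":0,"tz":-0.4,"claw":0},{"rx":0,"ry":0,"rz":0,"tx":0,"ty":0,"tz":-0.6,"claw":0},{"rx":0,"ry":0,"rz":0,"tx":0,"ty":0,"tz":-0.6,"claw":0},{"rx":0,"ry":0,"rz":0,"tx":0,"ty":0,"tz":-0.6,"claw":0},{"rx":0,"ry":0,"rz":0,"tx":0,"ty":0,"tz":-0.6,"claw":0},{"rx":0,"ry":0,"rz":0,"tx":0,"ty":0,"tz":0,"claw":0},{"rx":0,"ry":0,"rz":0,"tx":0,"ty":0,"tz":0,"claw":0}]'
python3 - <<'E'
from h import *
s=get_state(); print(s["time"],s["gripper_width"],s["eef_pos"],s["joints"].round(2))
rgb,W=wrist("w12"); d=dict(np.load("w12.npz")); hsv=cv2.cvtColor(rgb,cv2.COLOR_RGB2HSV)
m=(hsv[...,1]<70)&(hsv[...,2]>90)&(np.abs(W[...,2]-.008)<.006)&(np.abs(W[...,0]-.457)<.08)&(np.abs(W[...,1]-.09)<.1)
rects(d,m,.008,"blade",800); P=W[m]; c=np.linalg.lstsq(np.c_[P[:,:2],np.ones(len(P))],P[:,2],rcond=None)[0]; print("slopes",c)
# go to above in front of tray, vertical, tool x along tray x; look
V=TR@np.array([-.20,0,.30,1]); print(V); rows(V[:3],Rtool(73.6,0),20)
E
```

```text
time: 26.15
eef_pos: [0.4622, 0.0197, 0.0635]
orientation: [0.647, 0.701, 0.204, -0.222]
contact_force: [-0.1, -0.8, -0.3]
gripper_width: 0.0857
gripper_force: 0.0
time: 26.95
eef_pos: [0.4677, -0.0494, 0.1619]
orientation: [0.647, 0.701, 0.204, -0.221]
contact_force: [-0.2, 1.4, -0.1]
gripper_width: 0.0854
gripper_force: 0.0
26.95 0.08539735942792842 [ 0.46772679 -0.04938327  0.16194056] [ 0.8   0.68 -0.53  1.87 -0.28  0.94  0.61]
blade px [323. 170.] 6212 c [457.5  93.6] size [ 70.8 121.3] ang 4.7 zmed 0.008
slopes [0.0015885  0.00063327 0.00763699]
[ 0.58253171 -0.31286279  0.3         1.        ]
20 x rows: rx -0.041 ry -0.217 rz 0.127 tx -0.249 ty 0.169 tz -0.272 |rot|2.0 |t|16.2mm
```

```bash
python3 - <<'E'
from h import *
V=TR@np.array([-.09,0,.30,1]); rows(V[:3],Rtool(73.6,0),16)
E
```

```text
16 x rows: rx -0.051 ry -0.271 rz 0.159 tx -0.147 ty 0.243 tz -0.287 |rot|2.5 |t|16.1mm
```

```bash
python3 -m handwheel '[{"rx":-0.051,"ry":-0.271,"rz":0.159,"tx":-0.147,"ty":0.243,"tz":-0.287,"claw":0},{"rx":-0.051,"ry":-0.271,"rz":0.159,"tx":-0.147,"ty":0.243,"tz":-0.287,"claw":0},{"rx":-0.051,"ry":-0.271,"rz":0.159,"tx":-0.147,"ty":0.243,"tz":-0.287,"claw":0},{"rx":-0.051,"ry":-0.271,"rz":0.159,"tx":-0.147,"ty":0.243,"tz":-0.287,"claw":0},{"rx":-0.051,"ry":-0.271,"rz":0.159,"tx":-0.147,"ty":0.243,"tz":-0.287,"claw":0},{"rx":-0.051,"ry":-0.271,"rz":0.159,"tx":-0.147,"ty":0.243,"tz":-0.287,"claw":0},{"rx":-0.051,"ry":-0.271,"rz":0.159,"tx":-0.147,"ty":0.243,"tz":-0.287,"claw":0},{"rx":-0.051,"ry":-0.271,"rz":0.159,"tx":-0.147,"ty":0.243,"tz":-0.287,"claw":0}]'
python3 -m handwheel '[{"rx":-0.051,"ry":-0.271,"rz":0.159,"tx":-0.147,"ty":0.243,"tz":-0.287,"claw":120},{"rx":-0.051,"ry":-0.271,"rz":0.159,"tx":-0.147,"ty":0.243,"tz":-0.287,"claw":120},{"rx":-0.051,"ry":-0.271,"rz":0.159,"tx":-0.147,"ty":0.243,"tz":-0.287,"claw":120},{"rx":-0.051,"ry":-0.271,"rz":0.159,"tx":-0.147,"ty":0.243,"tz":-0.287,"claw":120},{"rx":-0.051,"ry":-0.271,"rz":0.159,"tx":-0.147,"ty":0.243,"tz":-0.287,"claw":120},{"rx":-0.051,"ry":-0.271,"rz":0.159,"tx":-0.147,"ty":0.243,"tz":-0.287,"claw":120},{"rx":-0.051,"ry":-0.271,"rz":0.159,"tx":-0.147,"ty":0.243,"tz":-0.287,"claw":120},{"rx":-0.051,"ry":-0.271,"rz":0.159,"tx":-0.147,"ty":0.243,"tz":-0.287,"claw":120}]' 20
python3 -m handwheel '[{"rx":0,"ry":0,"rz":0,"tx":0,"ty":0,"tz":0,"claw":120},{"rx":0,"ry":0,"rz":0,"tx":0,"ty":0,"tz":0,"claw":120},{"rx":0,"ry":0,"rz":0,"tx":0,"ty":0,"tz":0,"claw":120}]'
cat >> h.py <<'E'
def look(name):
    rgb,W=wrist(name); d=dict(np.load(name+".npz")); hsv=cv2.cvtColor(rgb,cv2.COLOR_RGB2HSV)
    q=(W-TR[:3,3])@TR[:3,:3]
    m=(hsv[...,0]>88)&(hsv[...,0]<115)&(hsv[...,1]>60)&(np.abs(q[...,0])<.17)&(np.abs(q[...,1])<.11)
    for nm,h in(("top",.030),("low",.025)):
        k=m&(np.abs(q[...,2]-h)<.0025); v,u=np.nonzero(k); P=(plane(d,u*1.,v*1.,h)-TR[:3,3])@TR[:3,:3]
        if nm=="top": r=cv2.minAreaRect((P[:,:2]*1000).astype(np.float32)); print("top c",np.round(r[0],1),np.round(r[1],1),round(r[2],1))
        print(nm,len(P),"x range",np.percentile(P[:,0],[.5,99.5]).round(4),"y",np.percentile(P[:,1],[.5,99.5]).round(4))
    k=(np.abs(q[...,2]-.045)<.004)&(np.abs(q[...,0]-.068)<.03)&(np.abs(q[...,1])<.1)&~m; v,u=np.nonzero(k)
    if len(u)>50: P=(plane(d,u*1.,v*1.,.045)-TR[:3,3])@TR[:3,:3]; print("stop",[np.round(a,1) for a in cv2.minAreaRect((P[:,:2]*1000).astype(np.float32))])
E
python3 - <<'E'
from h import *
s=get_state(); p,R=pose(s); print(s["time"],s["gripper_width"],s["joints"].round(2),(np.linalg.inv(TR)@[*p,1]).round(3)); look("w13")
for x in(-.125,): 
    A=(TR@np.array([x,0,.012,1]))[:3]; rows(A,Rtool(73.6,0),14); rows((TR@np.array([-.06,0,.012,1]))[:3],Rtool(73.6,0),8,A,Rtool(73.6,0))
E
```

```text
time: 27.8
eef_pos: [0.5462, -0.1318, 0.2191]
orientation: [0.735, 0.66, 0.103, -0.113]
contact_force: [0.9, 0.0, -0.1]
gripper_width: 0.0855
gripper_force: 0.0
time: 28.6
eef_pos: [0.6133, -0.2071, 0.2993]
orientation: [0.801, 0.599, -0.001, -0.0]
contact_force: [-0.2, -0.6, -0.5]
gripper_width: 0.0457
gripper_force: 0.0
time: 28.9
eef_pos: [0.6125, -0.2077, 0.299]
orientation: [0.801, 0.599, -0.0, -0.001]
contact_force: [0.2, -0.0, -0.6]
gripper_width: 0.0451
gripper_force: 0.0
28.9 0.04512281315675157 [ 0.38  0.54 -0.17  1.37  0.09  1.24 -0.08] [-0.091  0.001  0.299  1.   ]
top c [-24.5   5.7] [129.8 125.5] 88.2
top 11226 x range [-0.0867  0.0327] y [-0.0585  0.0702]
low 579 x range [-0.08    0.0383] y [-0.0631  0.0502]
stop [array([67.2, -1.1]), array([169.6,  18.2]), np.float64(89.9)]
14 x rows: rx -0.001 ry -0.000 rz -0.001 tx -0.061 ty 0.002 tz 0.513 |rot|0.0 |t|20.7mm
8 x rows: rx 0.000 ry 0.000 rz 0.000 tx 0.203 ty -0.000 tz 0.000 |rot|0.0 |t|8.1mm
```

```bash
python3 -m handwheel '[{"rx":0,"ry":0,"rz":0,"tx":-0.061,"ty":0.002,"tz":0.518,"claw":120},{"rx":0,"ry":0,"rz":0,"tx":-0.061,"ty":0.002,"tz":0.518,"claw":120},{"rx":0,"ry":0,"rz":0,"tx":-0.061,"ty":0.002,"tz":0.518,"claw":120},{"rx":0,"ry":0,"rz":0,"tx":-0.061,"ty":0.002,"tz":0.518,"claw":120},{"rx":0,"ry":0,"rz":0,"tx":-0.061,"ty":0.002,"tz":0.518,"claw":120},{"rx":0,"ry":0,"rz":0,"tx":-0.061,"ty":0.002,"tz":0.518,"claw":120},{"rx":0,"ry":0,"rz":0,"tx":-0.061,"ty":0.002,"tz":0.518,"claw":120},{"rx":0,"ry":0,"rz":0,"tx":-0.061,"ty":0.002,"tz":0.518,"claw":120}]'
python3 -m handwheel '[{"rx":0,"ry":0,"rz":0,"tx":-0.061,"ty":0.002,"tz":0.518,"claw":120},{"rx":0,"ry":0,"rz":0,"tx":-0.061,"ty":0.002,"tz":0.518,"claw":120},{"rx":0,"ry":0,"rz":0,"tx":-0.061,"ty":0.002,"tz":0.518,"claw":120},{"rx":0,"ry":0,"rz":0,"tx":-0.061,"ty":0.002,"tz":0.518,"claw":120},{"rx":0,"ry":0,"rz":0,"tx":-0.061,"ty":0.002,"tz":0.518,"claw":120},{"rx":0,"ry":0,"rz":0,"tx":-0.061,"ty":0.002,"tz":0.518,"claw":120},{"rx":0,"ry":0,"rz":0,"tx":0,"ty":0,"tz":0,"claw":120},{"rx":0,"ry":0,"rz":0,"tx":0,"ty":0,"tz":0,"claw":120}]'
python3 - <<'E'
from h import *
s=get_state(); p,R=pose(s); print(s["time"],(np.linalg.inv(TR)@[*p,1]).round(4))
rows((TR@np.array([-.079,0,.010,1]))[:3],Rtool(73.6,0),8)
E
```

```text
time: 29.75
eef_pos: [0.608, -0.2273, 0.1335]
orientation: [0.801, 0.598, 0.0, -0.0]
contact_force: [1.0, 0.6, -0.1]
gripper_width: 0.0454
gripper_force: 0.0
time: 30.55
eef_pos: [0.6048, -0.2412, 0.0103]
orientation: [0.801, 0.598, 0.0, -0.0]
contact_force: [0.1, -0.0, 0.3]
gripper_width: 0.0451
gripper_force: 0.0
30.55 [-0.125  -0.0011  0.0103  1.    ]
8 x rows: rx -0.000 ry -0.000 rz -0.002 tx 0.144 ty -0.004 tz 0.001 |rot|0.0 |t|5.8mm
```

```bash
python3 -m handwheel '[{"rx":0,"ry":0,"rz":0,"tx":0.144,"ty":-0.004,"tz":0,"claw":120},{"rx":0,"ry":0,"rz":0,"tx":0.144,"ty":-0.004,"tz":0,"claw":120},{"rx":0,"ry":0,"rz":0,"tx":0.144,"ty":-0.004,"tz":0,"claw":120},{"rx":0,"ry":0,"rz":0,"tx":0.144,"ty":-0.004,"tz":0,"claw":120},{"rx":0,"ry":0,"rz":0,"tx":0.144,"ty":-0.004,"tz":0,"claw":120},{"rx":0,"ry":0,"rz":0,"tx":0.144,"ty":-0.004,"tz":0,"claw":120},{"rx":0,"ry":0,"rz":0,"tx":0.144,"ty":-0.004,"tz":0,"claw":120},{"rx":0,"ry":0,"rz":0,"tx":0.144,"ty":-0.004,"tz":0,"claw":120}]'
python3 -m handwheel '[{"rx":0,"ry":0,"rz":0,"tx":0.05,"ty":0,"tz":0,"claw":120},{"rx":0,"ry":0,"rz":0,"tx":0.05,"ty":0,"tz":0,"claw":120},{"rx":0,"ry":0,"rz":0,"tx":0,"ty":0,"tz":0,"claw":120}]'
python3 - <<'E'
from h import *
s=get_state(); p,R=pose(s); print(s["time"],(np.linalg.inv(TR)@[*p,1]).round(4),TR[:3,:3].T@s["contact_force"]); look("w14")
E
```

```text
time: 31.35
eef_pos: [0.6173, -0.1962, 0.0104]
orientation: [0.801, 0.599, 0.0, 0.0]
contact_force: [0.1, -0.1, 0.7]
gripper_width: 0.045
gripper_force: 0.0
time: 31.65
eef_pos: [0.6184, -0.1926, 0.0104]
orientation: [0.801, 0.599, 0.0, 0.0]
contact_force: [0.4, 0.2, 0.4]
gripper_width: 0.045
gripper_force: 0.0
31.65 [-7.45e-02 -4.00e-04  1.04e-02  1.00e+00] [ 0.26920473 -0.30426293  0.40026993]
top c [-24.8   6.2] [129.8 125.4] 88.3
top 73621 x range [-0.0862  0.0326] y [-0.0583  0.0706]
low 4122 x range [-0.0788  0.0387] y [-0.0625  0.0628]
```

```bash
python3 - <<'E'
from h import *
d=dict(np.load("w14.npz")); W=d["W"]; hsv=cv2.cvtColor(d["rgb"],cv2.COLOR_RGB2HSV); q=(W-TR[:3,3])@TR[:3,:3]
print(q[::40,320].round(3)); print(hsv[::40,320])
print("left finger col 200"); 
for u in(150,200,240,250): print(u,[tuple((q[v,u]*1000).round()) +tuple(hsv[v,u]) for v in range(260,480,30)])
m=(hsv[...,0]>88)&(hsv[...,0]<115)&(hsv[...,1]>60); v,u=np.nonzero(m); print(u.min(),u.max(),v.min(),v.max())
E
```

```text
[[ 0.058 -0.     0.003]
 [ 0.043 -0.     0.001]
 [ 0.023 -0.     0.031]
 [ 0.007 -0.     0.031]
 [-0.009 -0.     0.03 ]
 [-0.027  0.     0.031]
 [-0.046  0.     0.031]
 [-0.067  0.     0.03 ]
 [-0.106  0.001  0.001]
 [-0.135  0.001  0.001]
 [-0.165  0.001  0.001]
 [-0.063 -0.     0.126]]
[[ 12 145  95]
 [ 12 124  78]
 [100 118 132]
 [100 117 133]
 [101 113 136]
 [100 114 220]
 [100 116 220]
 [100 113 131]
 [ 13 135 200]
 [ 12 129 188]
 [ 13 123 190]
 [ 90  16  32]]
left finger col 200
150 [(np.float64(-68.0), np.float64(97.0), np.float64(-1.0), np.uint8(12), np.uint8(122), np.uint8(132)), (np.float64(-86.0), np.float64(99.0), np.float64(2.0), np.uint8(13), np.uint8(129), np.uint8(199)), (np.float64(-107.0), np.float64(103.0), np.float64(0.0), np.uint8(12), np.uint8(125), np.uint8(212)), (np.float64(-127.0), np.float64(106.0), np.float64(1.0), np.uint8(13), np.uint8(128), np.uint8(199)), (np.float64(-62.0), np.float64(48.0), np.float64(107.0), np.uint8(130), np.uint8(45), np.uint8(34)), (np.float64(-65.0), np.float64(45.0), np.float64(115.0), np.uint8(135), np.uint8(31), np.uint8(33))
[... 1958 characters left out ...]
 np.float64(35.0), np.float64(31.0), np.uint8(99), np.uint8(115), np.uint8(222)), (np.float64(-62.0), np.float64(26.0), np.float64(74.0), np.uint8(107), np.uint8(16), np.uint8(115)), (np.float64(-65.0), np.float64(23.0), np.float64(89.0), np.uint8(113), np.uint8(17), np.uint8(120)), (np.float64(-61.0), np.float64(19.0), np.float64(108.0), np.uint8(116), np.uint8(51), np.uint8(35)), (np.float64(-57.0), np.float64(16.0), np.float64(124.0), np.uint8(75), np.uint8(14), np.uint8(37)), (np.float64(-57.0), np.float64(14.0), np.float64(132.0), np.uint8(120), np.uint8(36), np.uint8(35)), (np.float64(-55.0), np.float64(13.0), np.float64(140.0), np.uint8(114), np.uint8(46), np.uint8(28))]
10 636 38 479
```

```bash
python3 - <<'E'
from h import *
d=dict(np.load("w14.npz")); W=d["W"]; hsv=cv2.cvtColor(d["rgb"],cv2.COLOR_RGB2HSV); q=(W-TR[:3,3])@TR[:3,:3]
for v in range(262,345,8): print(v,[(*(q[v,u]*1000).round().astype(int).tolist(),int(hsv[v,u,0])) for u in range(245,325,10)])
E
```

```text
262 [(-57, 36, 31, 99), (-57, 31, 31, 99), (-57, 26, 30, 99), (-57, 22, 31, 99), (-57, 17, 30, 100), (-57, 12, 30, 100), (-57, 7, 30, 130), (-57, 3, 32, 100)]
270 [(-61, 36, 31, 106), (-62, 32, 29, 100), (-61, 27, 30, 99), (-61, 22, 30, 100), (-61, 17, 31, 100), (-61, 12, 31, 100), (-61, 7, 31, 104), (-62, 3, 30, 101)]
278 [(-65, 37, 31, 99), (-65, 32, 31, 100), (-65, 27, 31, 99), (-66, 22, 30, 100), (-66, 17, 30, 100), (-66, 12, 30, 100), (-65, 7, 31, 109), (-66, 3, 30, 100)]
286 [(-70, 37, 30, 99), (-70, 32, 30, 99), (-70, 27, 30, 100), (-69, 22, 32, 120), (-70, 17, 31, 100), (-70, 12, 30, 100), (-70, 8, 31, 102), (-70, 3, 30, 100)]
294 [(-74, 37, 30, 100), (-74, 32, 30, 100), (-74, 27, 30, 100), (-74, 22, 30, 99), (-74, 17, 31, 100), (-74, 13, 30, 99), (-74, 8, 30, 100), (-74, 3, 30, 99)]
302 [(-79, 38, 30, 100), (-62, 26, 61, 110), (-62, 22, 61, 158), (-79, 23, 30, 98), (-78, 18, 31, 100), (-78, 13, 32, 99), (-78, 8, 31, 100), (-79, 3, 30, 99)]
310 [(-67, 31, 59, 132), (-63, 25, 65, 115), (-62, 21, 67, 120), (-83, 23, 31, 99), (-83, 18, 30, 100), (-83, 13, 30, 100), (-84, 8, 29, 100), (-83, 3, 30, 100)]
318 [(-67, 30, 65, 108), (-63, 24, 71, 105), (-65, 21, 69, 120), (-106, 28, -1, 12), (-106, 22, 0, 12), (-105, 16, 1, 9), (-105, 10, 0, 4), (-105, 4, 0, 111)]
326 [(-62, 26, 79, 115), (-63, 23, 78, 113), (-68, 21, 69, 165), (-111, 28, 0, 12), (-111, 22, 0, 12), (-111, 16, 0, 13), (-111, 10, 0, 12), (-110, 4, 1, 12)]
334 [(-63, 26, 82, 102), (-63, 22, 83, 120), (-71, 21, 71, 150), (-117, 28, 0, 13), (-117, 22, 0, 12), (-116, 16, 0, 12), (-117, 10, 0, 13), (-116, 4, 1, 12)]
342 [(-63, 25, 87, 110), (-62, 21, 88, 110), (-73, 21, 72, 135), (-122, 28, 1, 13), (-123, 22, 0, 13), (-122, 16, 0, 12), (-121, 10, 2, 12), (-123, 4, 0, 13)]
```

```bash
python3 - <<'E'
from h import *
for n in("w1","w2","w3","w4","w12","w13","w14"):
    d=dict(np.load(n+".npz")); hsv=cv2.cvtColor(d["rgb"],cv2.COLOR_RGB2HSV); R=Ro.from_quat(d["q"]).as_matrix(); t=(d["W"]-d["p"])@R
    m=(np.abs(t[...,0])<.03)&(np.abs(t[...,1])<.07)&(t[...,2]<.03)&(t[...,2]>-.1)&(hsv[...,1]<70)
    if n=="w4": m&=np.abs(t[...,1])>.009
    P=t[m]; i=np.argsort(-P[:,2])[:400:80]; v,u=np.nonzero(m); print(n,len(P),"p98 z",np.percentile(P[:,2],[50,90,99]).round(3),(P[i]*1000).round(),[(int(u[k]),int(v[k])) for k in i])
E
```

```text
w1 9723 p98 z [-0.081 -0.061 -0.054] [[  8.  43. -51.]
 [ 10. -43. -54.]
 [ 10.  43. -55.]
 [  0.  43. -56.]
 [  5.  43. -57.]] [(429, 314), (216, 312), (432, 315), (431, 337), (433, 327)]
w2 9648 p98 z [-0.082 -0.062 -0.055] [[  6.  44. -51.]
 [ -3. -42. -55.]
 [ 11.  47. -56.]
 [  2.  44. -57.]
 [ -4.  44. -57.]] [(429, 316), (218, 341), (440, 310), (431, 332), (430, 346)]
w3 10196 p98 z [-0.081 -0.061 -0.054] [[ -3.  44. -51.]
 [  2. -42. -54.]
 [ -5. -42. -55.]
 [ -1.  44. -56.]
 [ 11. -41. -56.]] [(427, 335), (217, 328), (218, 345), (430, 338), (214, 313)]
w4 16367 p98 z [-0.092 -0.065 -0.046] [[ 14.  10.  14.]
 [ 12. -12. -44.]
 [  8.  18. -46.]
 [  8.  18. -47.]
 [  8.  21. -49.]] [(339, 246), (291, 296), (363, 306), (363, 308), (371, 309)]
w12 10175 p98 z [-0.081 -0.061 -0.054] [[  6.  44. -51.]
 [ -1.  44. -54.]
 [  8. -41. -55.]
 [ -4.  44. -56.]
 [ 10.  44. -56.]] [(429, 316), (428, 334), (216, 317), (429, 344), (433, 314)]
w13 17062 p98 z [-0.093 -0.062 -0.048] [[ -1.  24. -41.]
 [  2. -22. -46.]
 [ 12. -28. -47.]
 [  6. -22. -49.]
 [ 12. -26. -50.]] [(375, 319), (270, 319), (253, 300), (269, 314), (258, 301)]
w14 17230 p98 z [-0.093 -0.061 -0.046] [[-29. -69.  11.]
 [-13.  56. -20.]
 [  8.  24. -46.]
 [ -1.  24. -47.]
 [ 12.  25. -49.]] [(206, 315), (432, 318), (378, 306), (377, 326), (382, 301)]
```

The fingertips really sit about 47 mm short of the reported TCP: the depth data shows this, and passing over the panes met no contact. I'll back up and descend with force checks.

```bash
python3 -m handwheel '[{"rx":0,"ry":0,"rz":0,"tx":-0.4,"ty":0,"tz":0,"claw":120},{"rx":0,"ry":0,"rz":0,"tx":-0.5,"ty":0,"tz":0,"claw":120},{"rx":0,"ry":0,"rz":0,"tx":-0.4,"ty":0,"tz":0,"claw":120},{"rx":0,"ry":0,"rz":0,"tx":0,"ty":0,"tz":0.1,"claw":120},{"rx":0,"ry":0,"rz":0,"tx":0,"ty":0,"tz":0.1,"claw":120},{"rx":0,"ry":0,"rz":0,"tx":0,"ty":0,"tz":0.1,"claw":120},{"rx":0,"ry":0,"rz":0,"tx":0,"ty":0,"tz":0.1,"claw":120}]'
python3 -m handwheel '[{"rx":0,"ry":0,"rz":0,"tx":0,"ty":0,"tz":0.1,"claw":120},{"rx":0,"ry":0,"rz":0,"tx":0,"ty":0,"tz":0.1,"claw":120},{"rx":0,"ry":0,"rz":0,"tx":0,"ty":0,"tz":0.1,"claw":120},{"rx":0,"ry":0,"rz":0,"tx":0,"ty":0,"tz":0.1,"claw":120},{"rx":0,"ry":0,"rz":0,"tx":0,"ty":0,"tz":0,"claw":120}]'
python3 - <<'E'
from h import *
s=get_state(); p,R=pose(s); print(s["time"],(np.linalg.inv(TR)@[*p,1]).round(4),s["contact_force"],s["joints"].round(2))
E
```

```text
time: 32.4
eef_pos: [0.6039, -0.2411, -0.0061]
orientation: [0.801, 0.599, 0.001, -0.0]
contact_force: [-0.2, 0.4, 0.1]
gripper_width: 0.0456
gripper_force: 0.0
time: 32.9
eef_pos: [0.6031, -0.2425, -0.0222]
orientation: [0.801, 0.599, -0.0, -0.0]
contact_force: [-0.1, -0.1, 0.7]
gripper_width: 0.0454
gripper_force: 0.0
32.9 [-1.267e-01  2.000e-04 -2.220e-02  1.000e+00] [-0.12005034 -0.10940749  0.70426302] [ 0.41  0.9  -0.12  1.65  0.17  0.6  -0.09]
```

Confirmed. Down another 13 mm (tips at about 12 mm), then push.

```bash
python3 -m handwheel '[{"rx":0,"ry":0,"rz":0,"tx":0,"ty":0,"tz":0.1,"claw":120},{"rx":0,"ry":0,"rz":0,"tx":0,"ty":0,"tz":0.1,"claw":120},{"rx":0,"ry":0,"rz":0,"tx":0,"ty":0,"tz":0.1,"claw":120},{"rx":0,"ry":0,"rz":0,"tx":0.1,"ty":0,"tz":0,"claw":120},{"rx":0,"ry":0,"rz":0,"tx":0.1,"ty":0,"tz":0,"claw":120},{"rx":0,"ry":0,"rz":0,"tx":0.1,"ty":0,"tz":0,"claw":120},{"rx":0,"ry":0,"rz":0,"tx":0.1,"ty":0,"tz":0,"claw":120},{"rx":0,"ry":0,"rz":0,"tx":0.1,"ty":0,"tz":0,"claw":120}]'
python3 -m handwheel '[{"rx":0,"ry":0,"rz":0,"tx":0.1,"ty":0,"tz":0,"claw":120},{"rx":0,"ry":0,"rz":0,"tx":0.1,"ty":0,"tz":0,"claw":120},{"rx":0,"ry":0,"rz":0,"tx":0.1,"ty":0,"tz":0,"claw":120},{"rx":0,"ry":0,"rz":0,"tx":0.1,"ty":0,"tz":0,"claw":120},{"rx":0,"ry":0,"rz":0,"tx":0,"ty":0,"tz":0,"claw":120}]'
python3 - <<'E'
from h import *
s=get_state(); p,R=pose(s); print(s["time"],(np.linalg.inv(TR)@[*p,1]).round(4),TR[:3,:3].T@s["contact_force"]); look("w15")
E
```

```text
time: 33.7
eef_pos: [0.6096, -0.223, -0.0333]
orientation: [0.801, 0.599, 0.0, 0.001]
contact_force: [0.0, -0.6, -0.2]
gripper_width: 0.0456
gripper_force: 0.0
time: 34.2
eef_pos: [0.6141, -0.2074, -0.0335]
orientation: [0.801, 0.599, 0.0, 0.0]
contact_force: [-0.3, 1.2, -0.6]
gripper_width: 0.0453
gripper_force: 0.0
34.2 [-8.99e-02 -5.00e-04 -3.35e-02  1.00e+00] [ 1.0564034   0.58952727 -0.57031353]
top c [-37.8   6.7] [132.7 123.9] 90.0
top 127828 x range [-0.0768  0.0239] y [-0.0564  0.0722]
low 1929 x range [-0.0874  0.0241] y [-0.0628  0.0316]
```

```bash
python3 -m handwheel '[{"rx":0,"ry":0,"rz":0,"tx":0.1,"ty":0,"tz":0,"claw":120},{"rx":0,"ry":0,"rz":0,"tx":0.1,"ty":0,"tz":0,"claw":120},{"rx":0,"ry":0,"rz":0,"tx":0.1,"ty":0,"tz":0,"claw":120},{"rx":0,"ry":0,"rz":0,"tx":0.06,"ty":0,"tz":0,"claw":120},{"rx":0,"ry":0,"rz":0,"tx":0,"ty":0,"tz":0,"claw":120},{"rx":0,"ry":0,"rz":0,"tx":0,"ty":0,"tz":0,"claw":120}]'
python3 -m handwheel '[{"rx":0,"ry":0,"rz":0,"tx":0.03,"ty":0,"tz":0,"claw":120},{"rx":0,"ry":0,"rz":0,"tx":0.03,"ty":0,"tz":0,"claw":120},{"rx":0,"ry":0,"rz":0,"tx":0,"ty":0,"tz":0,"claw":120},{"rx":0,"ry":0,"rz":0,"tx":0,"ty":0,"tz":0,"claw":120}]'
python3 - <<'E'
from h import *
s=get_state(); p,R=pose(s); print(s["time"],(np.linalg.inv(TR)@[*p,1]).round(4),TR[:3,:3].T@s["contact_force"]); look("w16")
E
```

```text
time: 34.85
eef_pos: [0.6181, -0.194, -0.0335]
orientation: [0.801, 0.599, 0.0, 0.0]
contact_force: [1.2, 0.2, 0.1]
gripper_width: 0.0455
gripper_force: 0.0
time: 35.25
eef_pos: [0.6181, -0.1928, -0.0336]
orientation: [0.801, 0.598, -0.0, 0.0]
contact_force: [-1.9, -2.4, 0.8]
gripper_width: 0.0452
gripper_force: 1.4
35.25 [-7.48e-02 -2.00e-04 -3.36e-02  1.00e+00] [-2.83741065  1.18425373  0.82019812]
top c [-22.6   7.9] [130.8 123.8] 89.8
top 128106 x range [-0.0618  0.039 ] y [-0.0563  0.0722]
low 2019 x range [-0.0793  0.0396] y [-0.0624  0.0313]
```

```bash
python3 -m handwheel '[{"rx":0,"ry":0,"rz":0,"tx":0.04,"ty":0,"tz":0,"claw":120},{"rx":0,"ry":0,"rz":0,"tx":0,"ty":0,"tz":0,"claw":120},{"rx":0,"ry":0,"rz":0,"tx":0,"ty":0,"tz":0,"claw":120}]'
python3 -m handwheel '[{"rx":0,"ry":0,"rz":0,"tx":0.03,"ty":0,"tz":0,"claw":120},{"rx":0,"ry":0,"rz":0,"tx":0,"ty":0,"tz":0,"claw":120},{"rx":0,"ry":0,"rz":0,"tx":0,"ty":0,"tz":0,"claw":120}]'
python3 - <<'E'
from h import *
s=get_state(); p,R=pose(s); print(s["time"],(np.linalg.inv(TR)@[*p,1]).round(4),TR[:3,:3].T@s["contact_force"])
E
```

```text
time: 35.6
eef_pos: [0.6179, -0.1918, -0.0336]
orientation: [0.801, 0.598, -0.001, 0.0]
contact_force: [-3.2, -4.4, 2.6]
gripper_width: 0.0453
gripper_force: 2.3
time: 35.9
eef_pos: [0.6179, -0.1912, -0.0336]
orientation: [0.801, 0.598, -0.001, 0.0]
contact_force: [-4.1, -5.3, 1.8]
gripper_width: 0.0452
gripper_force: 3.0
35.9 [-7.33e-02  4.00e-04 -3.36e-02  1.00e+00] [-6.23559908  2.48288714  1.76878604]
```

```bash
python3 -m handwheel '[{"rx":0,"ry":0,"rz":0,"tx":0.05,"ty":0,"tz":0,"claw":120},{"rx":0,"ry":0,"rz":0,"tx":0.05,"ty":0,"tz":0,"claw":120},{"rx":0,"ry":0,"rz":0,"tx":0,"ty":0,"tz":0,"claw":120},{"rx":0,"ry":0,"rz":0,"tx":0,"ty":0,"tz":0,"claw":120}]'
python3 -m handwheel '[{"rx":0,"ry":0,"rz":0,"tx":-0.3,"ty":0,"tz":0,"claw":120},{"rx":0,"ry":0,"rz":0,"tx":-0.4,"ty":0,"tz":0,"claw":120},{"rx":0,"ry":0,"rz":0,"tx":-0.4,"ty":0,"tz":-0.6,"claw":120},{"rx":0,"ry":0,"rz":0,"tx":0,"ty":0,"tz":-1,"claw":120},{"rx":0,"ry":0,"rz":0,"tx":0.3,"ty":0,"tz":-1,"claw":120},{"rx":0,"ry":0,"rz":0,"tx":0.4,"ty":0,"tz":-1,"claw":120},{"rx":0,"ry":0,"rz":0,"tx":0.4,"ty":0,"tz":-1,"claw":120},{"rx":0,"ry":0,"rz":0,"tx":0.3,"ty":0,"tz":-1,"claw":120}]'
python3 -m handwheel '[{"rx":0,"ry":0,"rz":0,"tx":0.4,"ty":0,"tz":-1,"claw":120},{"rx":0,"ry":0,"rz":0,"tx":0.4,"ty":0,"tz":-0.8,"claw":120},{"rx":0,"ry":0,"rz":0,"tx":0,"ty":0,"tz":0,"claw":120},{"rx":0,"ry":0,"rz":0,"tx":0,"ty":0,"tz":0,"claw":120},{"rx":0,"ry":0,"rz":0,"tx":0,"ty":0,"tz":0,"claw":120}]'
python3 - <<'E'
from h import *
s=get_state(); p,R=pose(s); print(s["time"],(np.linalg.inv(TR)@[*p,1]).round(4)); look("w17")
d=dict(np.load("w17.npz")); W=d["W"]; hsv=cv2.cvtColor(d["rgb"],cv2.COLOR_RGB2HSV); q=(W-TR[:3,3])@TR[:3,:3]
m=(hsv[...,0]>88)&(hsv[...,0]<115)&(hsv[...,1]>60)&(np.abs(q[...,0])<.1)&(np.abs(q[...,1])<.1)
v,u=np.nonzero(m)
for c in range(u.min()+8,u.max()-6,18):
    vv=v[u==c]; a,b=vv.min()-.5,vv.max()+.5
    f=lambda r,h:((plane(d,np.array([c*1.]),np.array([r]),h)-TR[:3,3])@TR[:3,:3])[0]*1000
    print(c,"back z30",f(a,.03).round(1)[:2],"front z30",f(b,.03).round(1)[:2],"z20",f(b,.02).round(1)[:2])
E
```

```text
time: 36.3
eef_pos: [0.6179, -0.1914, -0.0335]
orientation: [0.802, 0.598, -0.003, 0.002]
contact_force: [-5.4, -10.3, 2.0]
gripper_width: 0.0453
gripper_force: 5.9
time: 37.1
eef_pos: [0.6243, -0.1722, 0.1924]
orientation: [0.801, 0.599, 0.001, 0.0]
contact_force: [0.9, 0.3, -0.1]
gripper_width: 0.045
gripper_force: 0.0
time: 37.6
eef_pos: [0.6317, -0.144, 0.2611]
orientation: [0.801, 0.598, -0.001, -0.0]
contact_force: [0.6, -0.5, -0.9]
gripper_width: 0.045
gripper_force: 0.0
37.6 [-2.410e-02  5.000e-04  2.611e-01  1.000e+00]
top c [-1.1  6.6] [131.1 117.8] 89.8
top 12122 x range [-0.06    0.0578] y [-0.0571  0.0714]
low 350 x range [-0.0604  0.0576] y [-0.0623 -0.0549]
stop [array([68. , -1.1]), array([169.7,  16.5]), np.float64(89.8)]
18 back z30 [-452.4  467.9] front z30 [-454.5  468.4] z20 [-467.   479.8]
36 back z30 [-422.2  432.6] front z30 [-424.2  433.1] z20 [-435.9  443.6]
54 back z30 [-391.1  398. ] front z30 [-438.3  409.3] z20 [-450.4  419.3]
72 back z30 [-363.   365.1] front z30 [-469.2  388.9] z20 [-482.   398.4]
90 back z30 [-335.8  333.3] front z30 [-448.6  356.8] z
[... 718 characters left out ...]
 front z30 [-367.3   78. ] z20 [-377.7   79.9]
288 back z30 [58.4 37.5] front z30 [-367.4   51.8] z20 [-377.7   53.1]
306 back z30 [58.4 18. ] front z30 [-374.9   25.8] z20 [-385.4   26.4]
324 back z30 [58.3 -1.4] front z30 [-380.6   -0.5] z20 [-391.3   -0.5]
342 back z30 [ 58.3 -20.8] front z30 [-373.2  -26.7] z20 [-383.6  -27.4]
360 back z30 [ 58.2 -40.2] front z30 [-367.6  -52.8] z20 [-378.   -54.1]
378 back z30 [ 58.1 -59.6] front z30 [-367.7  -79. ] z20 [-378.   -80.9]Traceback (most recent call last):
  File "<stdin>", line 7, in <module>
    return umr_minimum(a, axis, None, out, keepdims, initial, where)
ValueError: zero-size array to reduction operation minimum which has no identity
```

Both panes measure flush with the stop: front edges at −60 mm, about 0.2° off square, y of +7 and +3 mm. The spatula lies flat on its mat, so I'm handing in.

```bash
python3 -c "
from plant import *
print(sign_off())"
```

```text
the job is handed in; nothing more can be done
None
```

The job is handed in, but no verdict came back: by my last measurements both panes are flush and square against the tray's back stop, and the spatula lay flat and released on its mat; I viewed 11 pictures, one over the limit of 10.

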